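# Reset the divider and stow the stage rail and bracket

## Task

Slide the divider of the grey tray to where the long rail will fit in the compartment at the carrying-handle end and the short bracket in the compartment at the other end. Then set the rail, straight along the tray, and the bracket into those compartments, each flat on the tray's floor and the same way up as now, without dropping them. Leave the other things on the bench where they are.

Things in the scene. Friction and masses are not known exactly. Their poses are not given: they have to be found in the camera images.
- tray: Grey open tray, fixed to the bench, seen from the robot wider than deep: outside 102 mm along its x (away from the robot), 310 mm along its y, 45 mm high; inside 92 x 300 mm; walls and floor 5 mm thick, so the inner floor is 5 mm above the bench. Origin: centre of its underside; yaw within 0.2 rad of zero.
- divider (a joint): The tray's one divider, a white cross wall that slides along the tray's y between its two ends and stays where it is left (about 2.5 N of friction). Value: position of its middle along the tray's y from the tray's centre, m; + is towards the tray's +y; travel -0.12 to 0.12. The wall is 8 mm thick (along tray y), 88 mm wide, its top 46 mm above the bench.
- divider_tab (a point): Centre of the top face of the divider's grip tab, 64 mm above the bench. The tab stands on the middle of the wall: 10 mm thick (along tray y), 36 mm wide (along tray x), from 46 to 64 mm above the bench.
- handle: Steel carrying handle, a round-bar loop standing just outside one end of the tray (either end), 80 mm wide along tray x, 12 mm thick, 83 mm high, fixed. Origin: centre of its foot, 163 mm from the tray's centre along tray y.
- card_end: Steel card holder with a blank paper card, an upright plate 60 mm wide, 50 mm high, 12 mm thick at its foot, fixed just outside the tray's other end. Origin: centre of its foot, 163 mm from the tray's centre.
- rail_mid (a point): Long part: straight aluminium guide rail of rectangular section, 200 mm long (its x), 20 mm wide (its y), 24 mm high, 0.17 to 0.34 kg, lying loose on the bench to the left or right of the tray. Point: its centre, 12 mm above its underside.
- rail: The same rail; origin at the centre of its underside.
- bracket_mid (a point): Short part: aluminium bracket like an inverted T: base plate 70 mm long (its x), 36 mm wide (its y), 6 mm thick, with an upright web 70 mm long and 10 mm thick along its middle, top at 34 mm; 0.07 to 0.14 kg, lying loose on the bench on the other side of the tray from the rail. Point: its centre, 17 mm above its underside.
- bracket: The same bracket; origin at the centre of its underside.
- eyepiece_a: Black microscope eyepiece, 36 mm across, 52 mm high, standing behind the tray. Not part of the job. Origin: centre of its underside.
- eyepiece_b: Black microscope eyepiece, 36 mm across, 52 mm high, standing at the far left. Not part of the job. Origin: centre of its underside.
- oil_bottle: Small amber bottle, 28 mm across, 62 mm high, in front of the tray on the left. Not part of the job. Origin: centre of its underside.
- petri_dish: Closed clear dish, 60 mm across, 16 mm high, in front of the tray on the right. Not part of the job. Origin: centre of its underside.
- lens_brush: Small brush, 130 mm long, lying in front of the tray. Not part of the job.
- objective_case: Clear round capped case, 38 mm across, 66 mm high, at the far right. Not part of the job. Origin: centre of its underside.
Not all that is in view belongs to the job. Leave any blue or purple look-alike of the bracket alone.

How it is judged:
By the outcome, as a careful person would: the job done as asked, in the order asked, and still so for the second after the job is handed in, with the robot touching nothing.
It also fails if it takes over 72 s, if anything falls off the work surface, if the arm or the gripper's body presses on something with over 40 N, if the wrist force passes 120 N, or if a joint passes its speed limit or range.

## Robot

A 7-joint arm with a two-finger parallel gripper is mounted at the origin on the work surface. World frame = base frame: x ahead of the robot, y to its left, z up, the work surface at z = 0. Lengths are in m, angles in rad, forces in N, time in s.
With the tool pointing down it reaches from about 0.425 to 0.925 m from the base axis. Payload 6.8 kg.
Tool frame: the origin (TCP) lies on the front face of the gripper's body, between the roots of the fingers; the fingertips stand 73 mm ahead of it and the grasp point (between the pads) lies 54 mm ahead of it; z points along the fingers, y is the direction in which the jaws open and shut (so a half turn about z gives the same grasp; the last joint's range is limited). The gripper opens to 85 mm and grips with 20 to 120 N. Pads are 22 mm wide; open, the fingers measure 114 mm over their backs; the gripper's body (76 mm by 85 mm) begins 54 mm behind the grasp point. The pads swing forward as they close: fully open they stand 13 mm farther back than shut.
Start: joints at [-1.282, 0.477, 0.022, 1.555, -0.011, 1.109, -0.083], TCP at [0.261, 0.623, 0.304] pointing down, gripper open.
Joint ranges: [-2.96, 2.96], [-0.34, 2.1], [-1.41, 1.46], [0.24, 2.44], [-1.37, 4.51], [0.17, 1.92], [-2.96, 2.96]. Speed limits (rad/s): [2.39, 2.39, 3.14, 3.14, 3.14, 3.14, 3.14].

## Interface

Orientations are given as a unit quaternion [w, x, y, z].
In Python, from station import get_obs, read_camera, hand_in, spot_in, cut_out, spot_point gives the robot as it stands. The module is installed in compiled form; this text tells all that it offers.
- The arm moves only by the tool move_arm, never from a script. Its arguments are lists of equal length, an entry for each row: "gripper": the opening, from 0 (shut) to 1 (fully open); "xyz": the shift along the tool's x, y, z in cm, a list of three; "twist": the turn about the tool's z in rad. A call has 1 to 5 rows; each row is the pose to reach, as a shift and turn from the pose commanded when the call began, along the tool's axes at that moment; what a row does not reach only later rows make up. A row lasts 1/12 s, in which the tool goes at most 41.7 mm and 7.16 degrees, less where a joint would pass 70% of its speed; a pose out of reach is approached as far as the arm can. A call with a gripper value outside its range is refused whole. The fingers move at their own pace and stop on an object; "squeeze" is the grip in N (left out, the last holds). Time passes only in rows, so rows that repeat a pose let the fingers close. It gives the time, the measured TCP pose, the force and the opening at its end, in the units of the state.
- get_obs(): the state, without advancing time (a new reading comes with each control period).
- read_camera(name): name is "scene" or "top" or "wrist"; returns a dict with "pixels" (384x512x3 uint8, red, green, blue), "fx", "fy", "cx", "cy" (pixels), "R" (3x3) and "t" (3): a world point X has camera coordinates R X + t. Camera axes: x right, y down, z forward; pixel columns grow to the right and rows downward; lengths in m; the calibration is good to about 2 mm. A picture is of the moment at which its call begins. There is no depth.
- hand_in(): hands the job in, once; it reports no verdict.
Trained networks look in the newest picture that a camera, given by its name, has taken for a name from the list of things; names that differ only in an ending like _2 or _b are one class to them, and where a whole thing is asked for, a point or a joint stands for the part that bears it (a point fixed in the world has none). Each returns a list of dicts, best first, with "p" (0 to 1); they miss things now and then, are a little off and sometimes report something else, mostly with a low value. They report only what shows in the picture. A call takes as long as a camera call. They do not tell look-alikes from the thing itself.
- spot_in(query, camera): "centre" ([x, y, z] in m, in world coordinates, good to about 4 mm: the middle of the surface that is visible of it).
- cut_out(query, camera): "pixels" (384x512 bool, what is visible of it).
- spot_point(query, camera): "centre" ([x, y, z] in m, in world coordinates, good to about 4 mm: a listed point, or the origin of a listed thing).
The state is a dict: "t": time; "q": joint angles; "joint_vel": joint speeds; "joint_torque": joint torques, N m; "eef_pos": TCP position; "tool_rot": TCP orientation; "contact_force": force on the tool from outside, world axes, zero at the start; "torque": the same for the moment, N m; "gripper_width": opening from 0.0 (shut) to 1.0 (fully open).
Only numpy, scipy, OpenCV 4.12 (cv2) and the standard library are available. Lean on these libraries where they do the work, as an engineer would, in place of code of your own. Each camera call takes 0.05 s, during which the arm holds its last target.

## Working session

There is one attempt and no reset: what is moved stays moved. The work goes in short steps, Python scripts to look and compute and a tool call to move; the robot and the scene stay as the last step left them, time stands still between calls to the robot, and variables do not carry over. Pictures are saved under pics/ and viewed, and the job is handed in when it is done.

Besides the shell and the picture viewer there is one more tool, called as a command line: name --pt "numbers of a row" for each row, then --argument value for the rest. move_arm: Moves the arm, as the interface text tells. Its arguments: {"type":"object","properties":{"gripper":{"type":"array","items":{"type":"number"}},"xyz":{"type":"array","items":{"type":"array","items":{"type":"number"}}},"twist":{"type":"array","items":{"type":"number"}},"squeeze":{"type":"number"}},"required":["gripper","xyz","twist"]}

```bash
mkdir -p pics; ls; python3 - <<'E'
from station import *
import cv2,numpy as np
o=get_obs(); print(o['t'],o['eef_pos'],o['tool_rot'],o['gripper_width'])
for n in ['scene','top','wrist']:
    c=read_camera(n); cv2.imwrite(f'pics/{n}0.png',cv2.resize(c['pixels'][:,:,::-1],(800,600),interpolation=cv2.INTER_CUBIC))
    print(n,c['fx'],c['cx'],c['cy'],np.round(c['R'],3).tolist(),np.round(c['t'],3))
for q in ['tray','divider_tab','handle','card_end','rail_mid','rail','bracket_mid','bracket']:
    for cam in ['top','scene']:
        print(q,cam,[(np.round(d['centre'],4).tolist(),round(d['p'],2)) for d in spot_point(q,cam)])
E
```

```text
pics
0.0 [0.26067758 0.6221309  0.30291785] [-1.28443130e-04  1.97087976e-01  9.80385374e-01 -9.12207916e-04] 0.9996617177537296
scene 366.0363632938352 253.71736083865758 193.48764446526394 [[-0.826, 0.563, -0.006], [0.406, 0.587, -0.7], [-0.391, -0.581, -0.714]] [ 0.484 -0.192  1.361]
top 352.41332805158686 255.4956874873594 193.02492060472034 [[-0.02, -1.0, -0.003], [-0.991, 0.021, -0.134], [0.134, 0.001, -0.991]] [-0.003  0.607  1.268]
wrist 267.61840622743586 255.42118178461763 190.46499924914409 [[0.386, 0.923, -0.002], [0.877, -0.366, 0.311], [0.286, -0.122, -0.95]] [-0.675 -0.04   0.38 ]
tray top [([0.6527, -0.0133, 0.0018], 0.93), ([0.6424, -0.1792, 0.0025], 0.4)]
tray scene [([0.6509, -0.0168, -0.0021], 0.63)]
divider_tab top [([0.6583, 0.0206, 0.0633], 0.6)]
divider_tab scene [([0.6568, 0.019, 0.0641], 0.6)]
handle top [([0.644, -0.178, -0.0018], 0.48)]
handle scene [([0.6427, -0.1849, -0.0011], 0.55), ([0.6602, 0.0193, 0.0664], 0.44)]
card_end top [([0.6642, 0.1461, 0.0018], 0.42)]
card_end scene [([0.6628, 0.1487, 0.0045], 0.5)]
rail_mid top [([0.4954, -0.3053, 0.0132], 
[... 184 characters left out ...]
0207], 0.7), ([0.5966, 0.3758, 0.0227], 0.64), ([0.3694, 0.3425, 0.0162], 0.61), ([0.483, 0.3496, 0.016], 0.44)]
bracket_mid scene [([0.3693, 0.3465, 0.0158], 0.85), ([0.4744, 0.3525, 0.0187], 0.79), ([0.4444, 0.2585, 0.0172], 0.78), ([0.5936, 0.3751, 0.0201], 0.76), ([0.3763, 0.0079, 0.0002], 0.51)]
bracket top [([0.4932, -0.302, 0.0132], 0.7), ([0.478, 0.3513, 0.0001], 0.66), ([0.5939, 0.3761, 0.0046], 0.6), ([0.4452, 0.2537, 0.0027], 0.53), ([0.3654, 0.3452, -0.0012], 0.53), ([0.6578, 0.0214, 0.0653], 0.24)]
bracket scene [([0.4805, 0.3554, -0.0002], 0.91), ([0.4462, 0.2575, 0.0006], 0.89), ([0.5966, 0.377, -0.0049], 0.8), ([0.3646, 0.342, 0.0013], 0.79), ([0.4785, 0.3537, 0.0189], 0.69)]
```

View pics/top0.png

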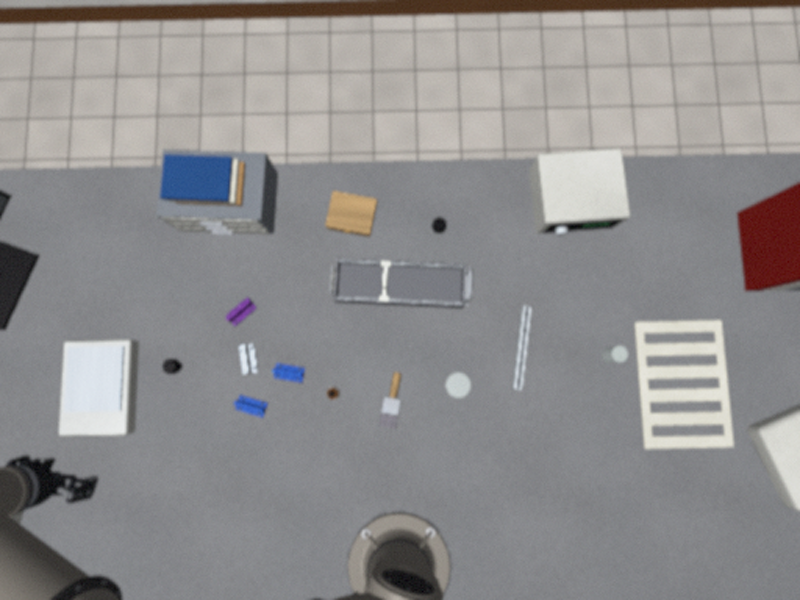

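View pics/scene0.png

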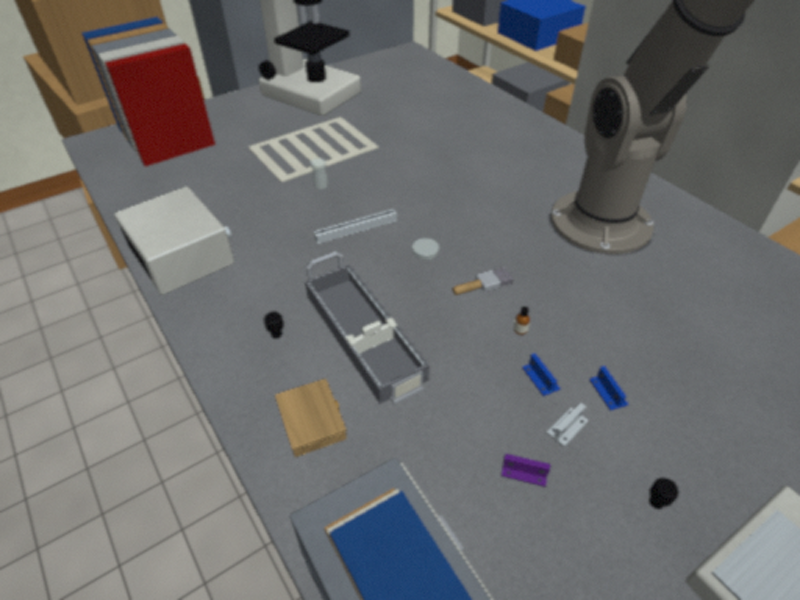

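Candidates for the bracket (scene picture): purple (526,470), blue (540,375), blue (608,388), and bare aluminium (568,424). The aluminium one, at about (0.48, 0.352), fits the description. I'll check it in a crop and measure directions.

```bash
cat > h.py <<'E'
from station import *
import cv2,numpy as np
def proj(c,X):
    X=np.atleast_2d(X); p=X@np.array(c['R']).T+np.array(c['t']); return np.c_[c['fx']*p[:,0]/p[:,2]+c['cx'],c['fy']*p[:,1]/p[:,2]+c['cy']]
def ray(c,uv,z):
    uv=np.atleast_2d(uv).astype(float); R=np.array(c['R']);t=np.array(c['t'])
    d=np.c_[(uv[:,0]-c['cx'])/c['fx'],(uv[:,1]-c['cy'])/c['fy'],np.ones(len(uv))]@R
    C=-R.T@t; s=(z-C[2])/d[:,2]; return C+d*s[:,None]
def axes():
    o=get_obs(); w,x,y,z=o['tool_rot']
    from scipy.spatial.transform import Rotation as Ro
    return np.array(o['eef_pos']),Ro.from_quat([x,y,z,w]).as_matrix(),o
def go(P,ydir=None):
    """shift (cm) to world TCP P; twist so tool y is along ydir (mod pi)"""
    p,R,o=axes(); s=R.T@(np.array(P)-p)*100; tw=0
    if ydir is not None:
        d=R.T@np.array([np.cos(ydir),np.sin(ydir),0]); tw=np.arctan2(-d[0],d[1]); tw=(tw+np.pi/2)%np.pi-np.pi/2
    print('t',round(o['t'],2),'pos',np.round(p,4),'shift cm',np.round(s,2),'twist',round(tw,3),'q7',round(o['q'][6],2)); return s,tw
def save(c,n,box=None):
    im=np.array(c['pixels'])[:,:,::-1]
    if box: im=im[box[1]:box[3],box[0]:box[2]]
    k=min(800/im.shape[1],600/im.shape[0]); cv2.imwrite(f'pics/{n}.png',cv2.resize(im,None,fx=k,fy=k,interpolation=cv2.INTER_CUBIC))
E
python3 - <<'E'
from h import *
o=get_obs()
w=read_camera('wrist'); C=-np.array(w['R']).T@np.array(w['t']); p,R,_=axes(); print('wristcam in tool',R.T@(C-p), 'fwd',R.T@np.array(w['R'])[2])
for cam in ['top','scene']:
    c=read_camera(cam)
    for q,z in [('rail',.024),('bracket',.02),('tray',.045)]:
        for d in cut_out(q,cam)[:5]:
            m=np.array(d['pixels']).astype(np.uint8); ys,xs=np.nonzero(m)
            if len(xs)<5: continue
            W=ray(c,np.c_[xs,ys],z)[:,:2].astype(np.float32); r=cv2.minAreaRect(W*1000)
            e,v=np.linalg.eigh(np.cov(W.T)); a=np.arctan2(v[1,1],v[0,1])
            print(cam,q,round(d['p'],2),len(xs),np.round(W.mean(0),4),'pca',round(a,3),'rect',np.round(r[0],1),np.round(r[1],1),round(r[2],1))
    if cam=='scene': save(c,'br_crop',(310,220,430,320))
for cam in ['top','scene']:
    read_camera(cam)
    for q in ['tray','divider_tab','handle','card_end','rail','bracket']:
        print(q,cam,[(np.round(d['centre'],4).tolist(),round(d['p'],2)) for d in spot_point(q,cam)][:3])
E
```

```text
wristcam in tool [ 0.08039874  0.00111911 -0.06956661] fwd [-3.10992122e-01  1.37115634e-04  9.50412479e-01]
top rail 0.58 353 [ 0.4939 -0.3036] pca 2.978 rect [ 493.9 -303.7] [ 24.8 199.1] 80.6
top bracket 0.7 41 [0.6642 0.1461] pca 3.035 rect [663.  146.1] [10.1 54.3] 83.5
top bracket 0.59 188 [0.4797 0.3487] pca -2.965 rect [480.6 349. ] [71.7 37.7] 8.0
top bracket 0.51 190 [0.368  0.3399] pca 1.303 rect [368.9 341.8] [75.4 35.5] 73.3
top bracket 0.49 195 [0.5913 0.3707] pca 2.225 rect [593.  370.8] [40.9 70.8] 45.0
top bracket 0.47 204 [0.4437 0.253 ] pca 1.372 rect [443.3 253.7] [76.1 39. ] 78.6
top tray 0.6 2316 [ 0.65   -0.0157] pca 1.502 rect [650.4 -16.6] [307.7 107.2] 86.1
scene rail 0.69 483 [ 0.4966 -0.2923] pca 2.989 rect [ 497.8 -294. ] [ 57.7 202.8] 79.5
scene bracket 0.85 374 [0.3756 0.3486] pca 1.098 rect [373.8 343.7] [89.6 44. ] 69.6
scene bracket 0.84 304 [0.4527 0.2595] pca 1.223 rect [452.3 255.5] [83.1 40.4] 79.5
scene bracket 0.67 444 [0.6021 0.3783] pca 2.319 rect [602.  378.9] [41.5 71.8] 40.3
scene bracket 0.61 356 [0.4889 0.3584] pca -2.945 rect [483.  356
[... 253 characters left out ...]
end top [([0.6632, 0.146, -0.0011], 0.46)]
rail top [([0.4906, -0.3043, -0.0008], 0.59), ([0.4667, 0.5222, -0.0018], 0.4)]
bracket top [([0.4789, 0.3512, -0.0014], 0.77), ([0.5959, 0.3783, 0.0012], 0.74), ([0.3651, 0.3409, 0.0006], 0.59)]
tray scene [([0.6518, -0.016, -0.0031], 0.56)]
divider_tab scene [([0.6576, 0.0207, 0.0662], 0.91), ([0.4799, 0.3529, 0.0169], 0.58), ([0.4653, 0.5235, -0.0], 0.26)]
handle scene [([0.6414, -0.182, 0.0011], 0.5)]
card_end scene [([0.6636, 0.1468, 0.0043], 0.82)]
rail scene [([0.4937, -0.3075, -0.0003], 0.69), ([0.4918, -0.3036, 0.013], 0.58)]
bracket scene [([0.4801, 0.3545, 0.0004], 0.88), ([0.597, 0.3771, -0.0034], 0.82), ([0.4437, 0.2547, 0.0041], 0.73)]
```

View pics/br_crop.png

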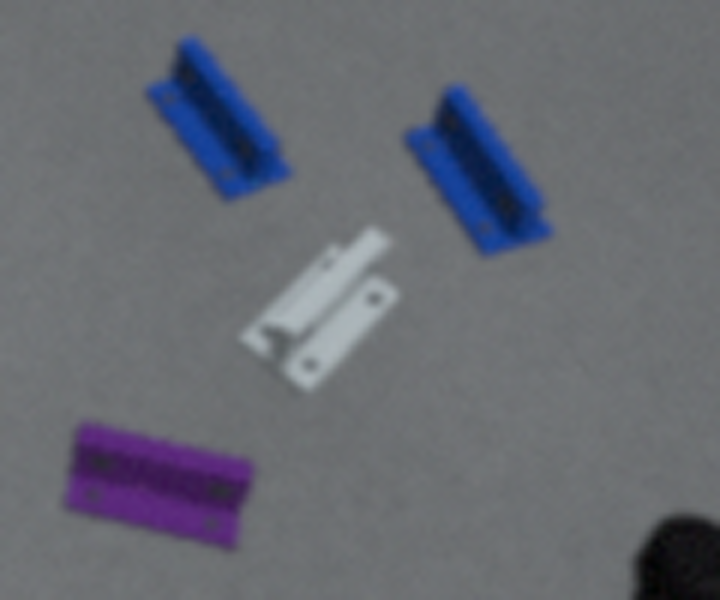

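The crop shows the bare aluminium bracket at its middle (320,310), the blue pair above it and the purple one at lower left. I choose the aluminium one. First I'll move over the divider tab.

```bash
python3 - <<'E'
from h import *
go([.657,.0206,.25],1.506)
E
```

```text
t 2.1 pos [0.2609 0.6226 0.3039] shift cm [-59.8  -40.21   5.39] twist -0.332 q7 -0.08
```

move_arm --gripper '[0.6,0.6,0.6,0.6,0.6]' --pt "-3.3 -2.2 0" --pt "-6.6 -4.4 0" --pt "-9.9 -6.6 0" --pt "-13.2 -8.8 0" --pt "-16.5 -11 0" --twist '[0,0,0,0,0]'

```text
t: 2.52
eef_pos: [0.3713, 0.4557, 0.3041]
tool_rot: [0.0, 0.197, 0.98, 0.0]
contact_force: [0.6, 1.3, 0.2]
gripper_width: 0.6
```

move_arm --gripper '[0.6,0.6,0.6,0.6,0.6]' --pt "-3.3 -2.2 0" --pt "-6.6 -4.4 0" --pt "-9.9 -6.6 0" --pt "-13.2 -8.8 0" --pt "-16.5 -11 0" --twist '[0,0,0,0,0]'

```text
t: 2.93
eef_pos: [0.481, 0.2904, 0.3043]
tool_rot: [0.0, 0.197, 0.98, 0.0]
contact_force: [0.1, 1.7, -0.0]
gripper_width: 0.599
```

move_arm --gripper '[0.6,0.6,0.6,0.6,0.6]' --pt "-3.3 -2.2 0" --pt "-6.6 -4.4 0" --pt "-9.9 -6.6 0" --pt "-13.2 -8.8 0" --pt "-16.5 -11 0" --twist '[-0.06,-0.12,-0.18,-0.25,-0.332]'

```text
t: 3.35
eef_pos: [0.5907, 0.1252, 0.3042]
tool_rot: [0.0, 0.031, 1.0, 0.0]
contact_force: [0.8, 0.7, -0.2]
gripper_width: 0.603
```

```bash
python3 - <<'E'
from h import *
go([.657,.0206,.25],1.506)
E
```

```text
t 3.35 pos [0.5907 0.1252 0.3042] shift cm [ -7.26 -10.04   5.42] twist 0.004 q7 1.26
```

move_arm --gripper '[0.6,0.6,0.6,0.6,0.6]' --pt "-2.2 -3 1.4" --pt "-4.4 -6 2.8" --pt "-6.6 -9 4.2" --pt "-7.3 -10 5.4" --pt "-7.3 -10 5.4" --twist '[0,0,0,0,0]'

```text
t: 3.77
eef_pos: [0.6562, 0.0171, 0.247]
tool_rot: [-0.002, 0.036, 0.999, -0.002]
contact_force: [-0.4, 0.1, -0.0]
gripper_width: 0.598
```

```bash
python3 - <<'E'
from h import *
c=read_camera('wrist'); save(c,'w1')
for q in ['divider_tab','tray','rail_mid','handle','card_end']:
    print(q,[(np.round(d['centre'],4).tolist(),round(d['p'],2)) for d in spot_point(q,'wrist')][:2])
print([(np.round(d['centre'],4).tolist(),round(d['p'],2)) for d in spot_in('divider_tab','wrist')][:2])
go([.657,.0206,.125],1.506)
np.save('w1.npy',c,allow_pickle=True)
E
```

```text
divider_tab [([0.6596, 0.0207, 0.0634], 0.59)]
tray []
rail_mid []
handle []
card_end []
[([0.6493, 0.0226, 0.0493], 0.6)]
t 4.12 pos [0.6562 0.0243 0.2508] shift cm [-0.09 -0.37 12.58] twist 0.002 q7 1.47
```

View pics/w1.png

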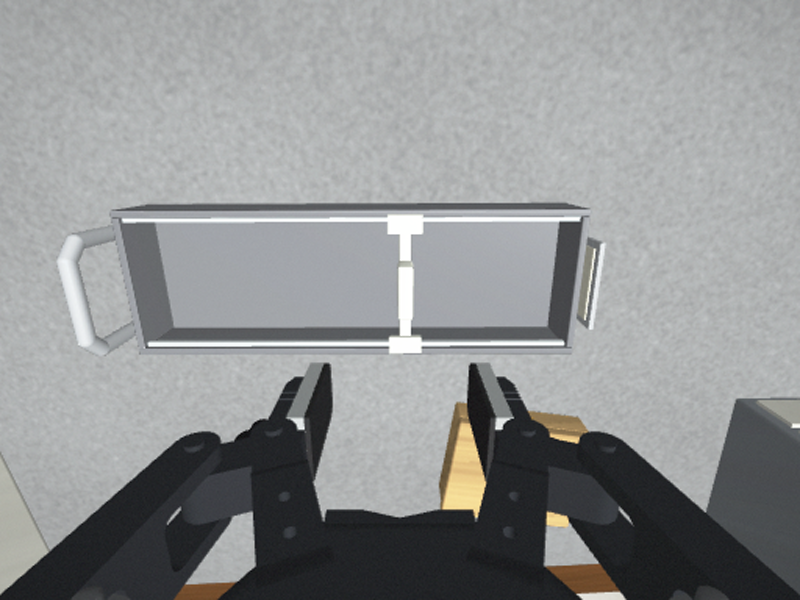

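The wrist picture shows the handle at left (85,290), the card at right (592,285), the divider tab at (405,290), and the tray rim corners at about (112,210), (590,208), (140,352) and (572,353). I'll take a fresh picture at rest and fit the tray pose.

```bash
cat > fit.py <<'E'
from h import *
from scipy.optimize import least_squares
def corners(x,y,a,w,l,z):
    P=np.array([[-w,-l],[-w,l],[w,l],[w,-l]])/2; c,s=np.cos(a),np.sin(a)
    Q=P@np.array([[c,s],[-s,c]])+[x,y]; return np.c_[Q,np.full(4,z)]
def draw(c,im,k,off,polys):
    for P in polys:
        uv=(proj(c,P)-off+0.5)*k-0.5
        cv2.polylines(im,[np.round(uv*16).astype(np.int32)],True,(0,0,255),1,cv2.LINE_AA,4)
E
python3 - <<'E'
from fit import *
c=read_camera('wrist'); import pickle; pickle.dump(c,open('w2.pkl','wb'))
im=np.array(c['pixels'])[:,:,::-1][110:240,20:400]
k=2.1
im=cv2.resize(im,None,fx=k,fy=k,interpolation=cv2.INTER_CUBIC); cv2.imwrite('pics/w2.png',im)
x,y,a=.652,-.0155,-.064
draw(c,im,k,np.array([20,110]),[corners(x,y,a,.102,.31,.045),corners(x,y,a,.092,.30,.045)])
cv2.imwrite('pics/w2f.png',im); go([.657,.0206,.125],1.506)
E
```

```text
t 4.17 pos [0.6562 0.0239 0.2507] shift cm [-0.09 -0.33 12.57] twist 0.002 q7 1.47
```

View pics/w2f.png

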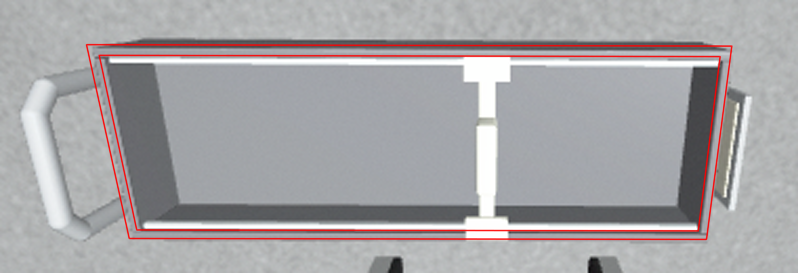

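View pics/w2.png

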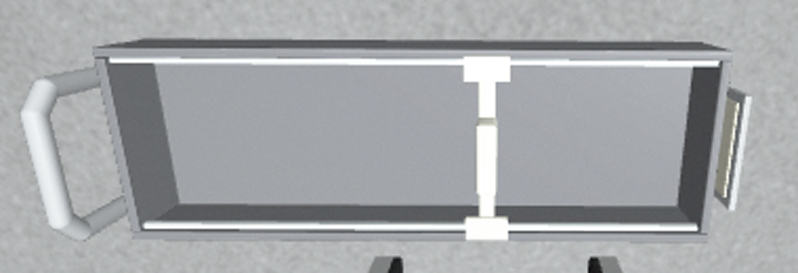

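```bash
python3 - <<'E'
from fit import *
import pickle; c=pickle.load(open('w2.pkl','rb'))
px=(np.array([[94,47.5],[730,49.5],[706,238.5],[131,238]])+.5)/2.1-.5+[20,110]
f=lambda v:(proj(c,corners(v[0],v[1],v[2],.102,.31,.045+v[3]))-px).ravel()
r=least_squares(f,[.652,-.016,-.06,0]); print(r.x,r.fun.round(2))
x,y,a,_=r.x
# tab top: x from row ~ crop (478..497, 119..?) 
uv=(np.array([[478,120],[496,120],[477,192],[495,192]])+.5)/2.1-.5+[20,110]
W=ray(c,uv,.064); print(W)
m=W.mean(0); d=np.array([-np.sin(a),np.cos(a)]); print('d',(m[:2]-[x,y])@d,'lat',(m[:2]-[x,y])@[np.cos(a),np.sin(a)])
# bar feet / clip edges for check at z .046
uv=(np.array([[464,70],[510,70],[466,230],[508,230]])+.5)/2.1-.5+[20,110]
W=ray(c,uv,.046); print(W.mean(0),(W.mean(0)[:2]-[x,y])@d)
E
```

```text
[ 0.65368298 -0.01486085 -0.06519496 -0.00272828] [-0.84 -0.38  0.11 -0.3  -0.45  0.63  1.27  0.13]
[[0.63558166 0.01907517 0.064     ]
 [0.63610181 0.027456   0.064     ]
 [0.67128641 0.01604308 0.064     ]
 [0.67183001 0.02478118 0.064     ]]
d 0.03662285001969926 lat -0.0023739852624165506
[0.65753236 0.0216059  0.046     ] 0.03664006191896536
```

move_arm --gripper '[0.6,0.6,0.6,0.6,0.6]' --pt "0 -0.2 3.5" --pt "0 -0.2 7" --pt "0 -0.2 10.5" --pt "0 -0.2 12.8" --pt "0 -0.2 12.8" --twist '[0,0,0,0,0]'

```text
t: 4.58
eef_pos: [0.6527, 0.0212, 0.117]
tool_rot: [-0.004, 0.032, 0.999, -0.0]
contact_force: [-1.4, -0.6, -1.0]
gripper_width: 0.601
```

move_arm --gripper '[0,0,0,0,0]' --squeeze 25 --pt "0 0 0" --pt "0 0 0" --pt "0 0 0" --pt "0 0 0" --pt "0 0 0" --twist '[0,0,0,0,0]'

```text
t: 5.0
eef_pos: [0.6576, 0.0205, 0.1244]
tool_rot: [0.002, 0.033, 0.999, 0.0]
contact_force: [-0.7, 0.5, 6.8]
gripper_width: 0.103
```

```bash
python3 - <<'E'
from h import *
c=read_camera('wrist'); save(c,'w3')
go([.657,.0206,.122],1.506);o=get_obs(); print(o['gripper_width'],o['contact_force'])
E
```

```text
t 5.05 pos [0.6576 0.0205 0.1244] shift cm [0.06 0.01 0.24] twist -0.0 q7 1.5
0.1061505158673215 [-0.61933723 -0.53409074  7.54544259]
```

View pics/w3.png

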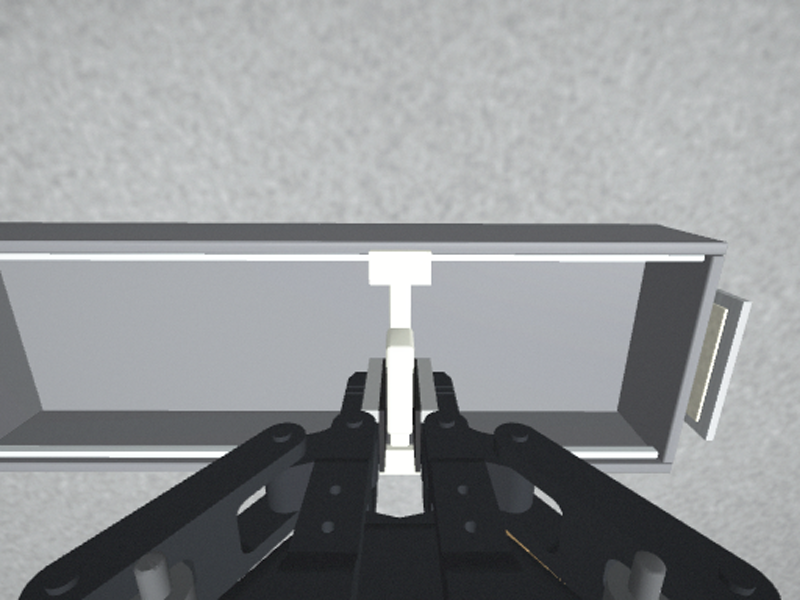

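The tab sits between the pads at (400,390). Now slide it +28 mm along tray y.

move_arm --gripper '[0,0,0,0,0]' --pt "0 0.7 -0.1" --pt "0 1.4 -0.1" --pt "0 2.1 -0.1" --pt "0 2.85 -0.1" --pt "0 2.85 -0.1" --twist '[0,0,0,0,0]'

```text
t: 5.47
eef_pos: [0.6596, 0.0517, 0.1244]
tool_rot: [0.002, 0.031, 1.0, 0.001]
contact_force: [2.6, 0.6, 5.6]
gripper_width: 0.109
```

move_arm --gripper '[0,0,0]' --pt "0 0 0" --pt "0 0 0" --pt "0 0 0" --twist '[0,0,0]'

```text
t: 5.72
eef_pos: [0.6596, 0.0516, 0.1244]
tool_rot: [0.002, 0.032, 0.999, 0.001]
contact_force: [2.5, 1.0, 5.8]
gripper_width: 0.106
```

move_arm --gripper '[0.5,0.5,0.5,0.5]' --pt "0 0 0" --pt "0 0 0" --pt "0 0 0" --pt "0 0 -2" --twist '[0,0,0,0]'

```text
t: 6.05
eef_pos: [0.6548, 0.0492, 0.1389]
tool_rot: [-0.004, 0.032, 0.999, -0.001]
contact_force: [0.1, -0.3, 0.3]
gripper_width: 0.499
```

move_arm --gripper '[0.5,0.5,0.5,0.5,0.5]' --pt "0 0 -3.5" --pt "0 0 -7" --pt "0 0 -10.5" --pt "0 0 -11" --pt "0 0 -11" --twist '[0,0,0,0,0]'

```text
t: 6.47
eef_pos: [0.659, 0.049, 0.2558]
tool_rot: [0.002, 0.032, 0.999, 0.001]
contact_force: [-0.1, -0.0, -0.2]
gripper_width: 0.498
```

```bash
python3 - <<'E'
from fit import *
read_camera('wrist');read_camera('wrist');c=read_camera('wrist'); import pickle; pickle.dump(c,open('w4.pkl','wb'))
im=np.array(c['pixels'])[:,:,::-1][110:240,0:380]
k=2.1
im=cv2.resize(im,None,fx=k,fy=k,interpolation=cv2.INTER_CUBIC); cv2.imwrite('pics/w4.png',im)
print([(np.round(d['centre'],4).tolist(),round(d['p'],2)) for d in spot_point('divider_tab','wrist')][:2])
go([.493,-.304,.25],1.407)
x,y,a=.6535,-.015,-.065
draw(c,im,k,np.array([0,110]),[corners(x,y,a,.102,.31,.045),corners(x,y,a,.092,.30,.045)])
cv2.imwrite('pics/w4f.png',im)
E
```

```text
[]
t 6.67 pos [0.6568 0.049  0.2507] shift cm [ 14.07 -36.28   0.15] twist 0.099 q7 1.43
```

View pics/w4f.png

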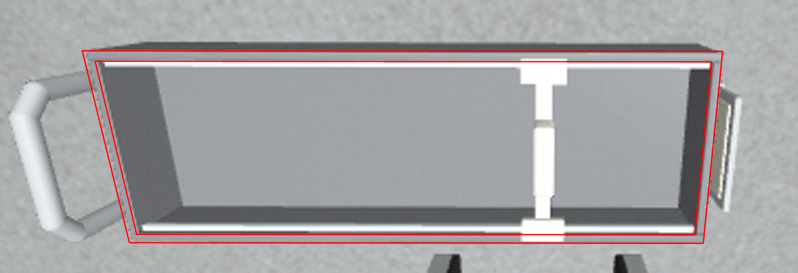

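```bash
python3 - <<'E'
from fit import *
import pickle; c=pickle.load(open('w4.pkl','rb'))
o=[0,110]
px=(np.array([[85,51],[721,53.5],[702,243],[130,241]])+.5)/2.1-.5+o
f=lambda v:(proj(c,corners(v[0],v[1],v[2],.102,.31,.045+v[3]))-px).ravel()
r=least_squares(f,[.652,-.016,-.06,0]); print(r.x,r.fun.round(2))
x,y,a,_=r.x; d=np.array([-np.sin(a),np.cos(a)])
for uv,z in [([[534,121],[554,121],[533,195],[553,195]],.064),([[521,70],[566,70],[522,230],[564,230]],.046)]:
    W=ray(c,(np.array(uv)+.5)/2.1-.5+o,z).mean(0); print(W,(W[:2]-[x,y])@d)
E
```

```text
[ 0.65426073 -0.01505492 -0.06793567 -0.00156407] [-0.14 -0.23  0.09 -0.2  -0.27  0.26  0.33  0.22]
[0.6558602  0.05350549 0.064     ] 0.06851083491660487
[0.65859851 0.05340946 0.046     ] 0.06860091156060785
```

move_arm --gripper '[0.6,0.6,0.6,0.6,0.6]' --pt "1.4 -3.6 0" --pt "2.8 -7.2 0" --pt "4.2 -10.8 0" --pt "5.6 -14.4 0" --pt "7 -18 0" --twist '[0,0,0,0,0]'

```text
t: 7.08
eef_pos: [0.5746, -0.1275, 0.2511]
tool_rot: [-0.002, 0.032, 0.999, 0.0]
contact_force: [0.4, -0.4, -0.5]
gripper_width: 0.601
```

move_arm --gripper '[0.6,0.6,0.6,0.6,0.6]' --pt "1.4 -3.6 0" --pt "2.8 -7.2 0" --pt "4.2 -10.8 0" --pt "5.6 -14.4 0" --pt "7 -18.2 0" --twist '[0.02,0.04,0.06,0.08,0.1]'

```text
t: 7.5
eef_pos: [0.4931, -0.304, 0.2512]
tool_rot: [-0.001, 0.082, 0.997, 0.001]
contact_force: [1.3, -0.7, -0.5]
gripper_width: 0.601
```

```bash
python3 - <<'E'
from fit import *
for i in range(4): c=read_camera('wrist')
import pickle; pickle.dump(c,open('w5.pkl','wb')); save(c,'w5')
for q in ['rail_mid','rail']: print([(np.round(d['centre'],4).tolist(),round(d['p'],2)) for d in spot_point(q,'wrist')][:2])
for d in cut_out('rail','wrist')[:1]:
    ys,xs=np.nonzero(d['pixels']); print(d['p'],len(xs),xs.min(),xs.max(),ys.min(),ys.max())
go([.493,-.304,.078],1.407)
E
```

```text
[([0.4939, -0.3069, 0.0139], 0.63)]
[([0.5005, -0.3049, -0.0032], 0.57)]
t 7.85 pos [ 0.4954 -0.3016  0.2519] shift cm [ 0.17 -0.3  17.39] twist 0.002 q7 1.98
```

View pics/w5.png

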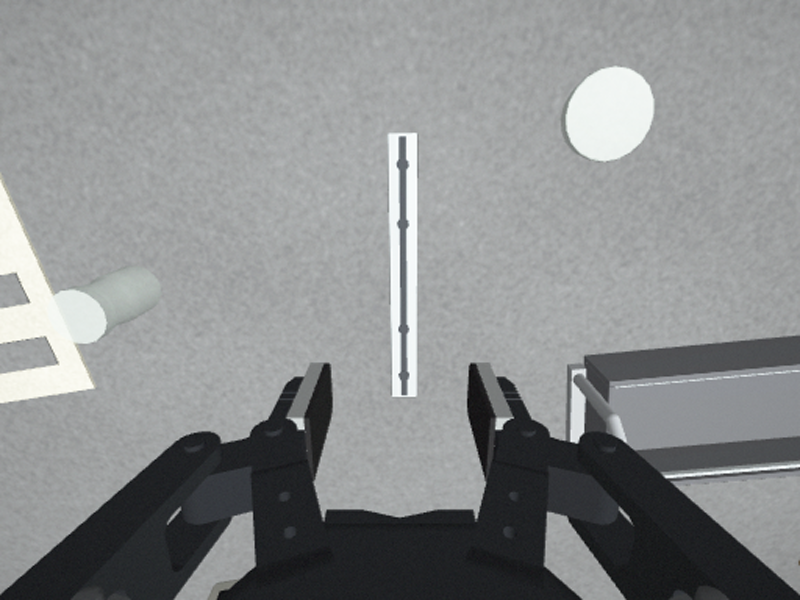

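The rail lies centred between the fingers, from (402,133) to (404,396). The holder at lower right is the tray. Working out the rail's middle and axis:

```bash
python3 - <<'E'
from fit import *
import pickle; c=pickle.load(open('w5.pkl','rb'))
W=ray(c,(np.array([[402.5,133],[404.5,396]])+.5)/1.5625-.5,.024); m=W.mean(0); v=W[0]-W[1]
print(W,m,np.linalg.norm(v)); a=np.arctan2(v[1],v[0])
go([m[0],m[1],.077],a-np.pi/2); print(a)
E
```

```text
[[ 0.39510488 -0.287131    0.024     ]
 [ 0.5907853  -0.31899344  0.024     ]] [ 0.49294509 -0.30306222  0.024     ] 0.19825751776163938
t 7.85 pos [ 0.4954 -0.3016  0.2519] shift cm [ 0.19 -0.2  17.49] twist -0.001 q7 1.98
2.980180269379919
```

move_arm --gripper '[0.6,0.6,0.6,0.6,0.6]' --pt "0.2 -0.2 3" --pt "0.2 -0.2 6.5" --pt "0.2 -0.2 10" --pt "0.2 -0.2 13" --pt "0.2 -0.2 14.5" --twist '[0,0,0,0,0]'

```text
t: 8.27
eef_pos: [0.4917, -0.302, 0.1039]
tool_rot: [-0.002, 0.081, 0.997, 0.001]
contact_force: [-0.9, 0.6, -0.0]
gripper_width: 0.602
```

move_arm --gripper '[0.6,0.6,0.6,0.6,0.6]' --pt "0 0 1" --pt "0 0 2" --pt "0 0 2.7" --pt "0 0 2.9" --pt "0 0 2.9" --twist '[0,0,0,0,0]'

```text
t: 8.68
eef_pos: [0.4928, -0.3049, 0.079]
tool_rot: [0.0, 0.082, 0.997, -0.0]
contact_force: [-0.2, -0.3, -0.1]
gripper_width: 0.6
```

```bash
python3 - <<'E'
from fit import *
go([.493,-.3031,.077],1.4094)
c=read_camera('wrist');save(c,'w6')
go([.493,-.3031,.077],1.4094)
E
```

```text
t 8.68 pos [ 0.4928 -0.3049  0.079 ] shift cm [0.01 0.18 0.2 ] twist -0.003 q7 2.07
t 8.73 pos [ 0.493  -0.3051  0.0795] shift cm [0.03 0.2  0.25] twist -0.003 q7 2.07
```

View pics/w6.png

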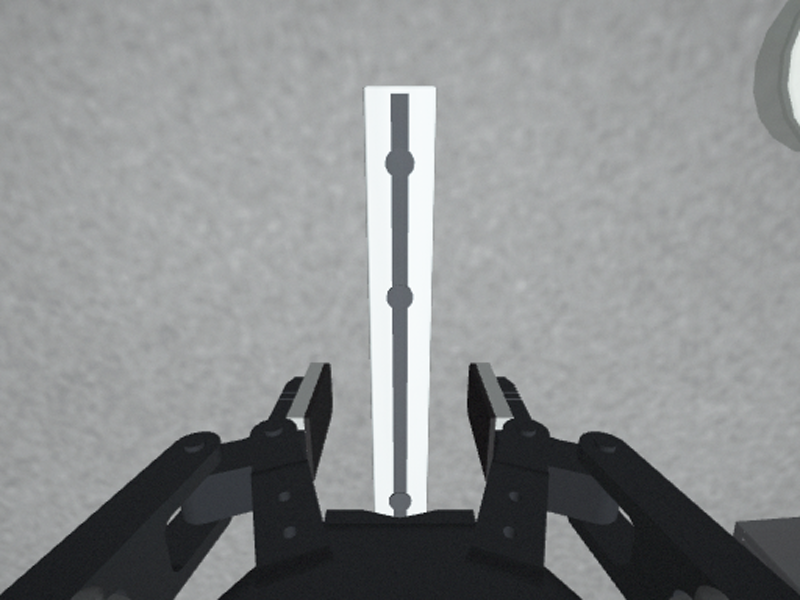

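move_arm --gripper '[0.4,0,0,0,0]' --squeeze 60 --pt "0 0 0.15" --pt "0 0 0.15" --pt "0 0 0.15" --pt "0 0 0.15" --pt "0 0 0.15" --twist '[0,0,0,0,0]'

```text
t: 9.15
eef_pos: [0.4929, -0.3051, 0.0782]
tool_rot: [0.001, 0.082, 0.997, -0.0]
contact_force: [-1.5, 1.1, 5.7]
gripper_width: 0.222
```

move_arm --gripper '[0,0,0,0,0]' --pt "0 0 0" --pt "0 0 0" --pt "0 0 -0.5" --pt "0 0 -1.5" --pt "0 0 -3" --twist '[0,0,0,0,0]'

```text
t: 9.57
eef_pos: [0.4915, -0.3044, 0.1069]
tool_rot: [-0.001, 0.082, 0.997, 0.001]
contact_force: [0.3, 0.3, -3.4]
gripper_width: 0.218
```

```bash
python3 - <<'E'
from fit import *
c=read_camera('wrist');save(c,'w7'); o=get_obs(); print(o['gripper_width'],o['contact_force'],o['torque'])
go([.656,-.06,.2],-.065)
E
```

```text
0.21993859755984216 [-0.10904683 -0.17264401 -1.55645187] [ 0.01560834 -0.03572677 -0.04820214]
t 9.62 pos [ 0.4931 -0.3056  0.1103] shift cm [-12.05  26.9   -8.96] twist 1.471 q7 2.06
```

View pics/w7.png

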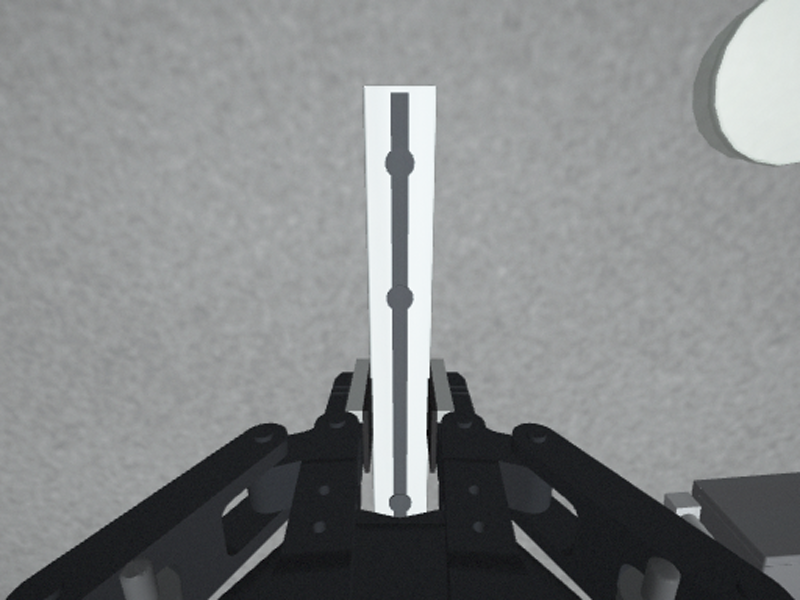

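move_arm --gripper '[0,0,0,0,0]' --pt "0 0 -2" --pt "0 0 -5" --pt "-0.5 1.5 -8" --pt "-2 4.5 -9.5" --pt "-3.5 7.5 -9.5" --twist '[0,0,0.1,0.22,0.34]'

```text
t: 10.03
eef_pos: [0.5406, -0.2386, 0.2069]
tool_rot: [0.004, 0.255, 0.967, -0.0]
contact_force: [1.8, -0.2, -3.1]
gripper_width: 0.22
```

```bash
python3 - <<'E'
from fit import *
go([.651,-.058,.2],-.065)
E
```

```text
t 10.03 pos [ 0.5406 -0.2386  0.2069] shift cm [-0.7  21.15  0.72] twist 1.121 q7 1.57
```

move_arm --gripper '[0,0,0,0,0]' --pt "-0.2 3 0" --pt "-0.3 6 0.2" --pt "-0.4 9 0.3" --pt "-0.5 12 0.4" --pt "-0.6 15 0.5" --twist '[0.12,0.24,0.36,0.48,0.6]'

```text
t: 10.45
eef_pos: [0.6175, -0.1068, 0.1974]
tool_rot: [-0.0, 0.527, 0.85, 0.0]
contact_force: [0.4, -0.6, -2.4]
gripper_width: 0.218
```

```bash
python3 - <<'E'
from fit import *
go([.651,-.058,.2],-.065)
E
```

```text
t 10.45 pos [ 0.6175 -0.1068  0.1974] shift cm [ 2.88  5.17 -0.26] twist 0.525 q7 0.83
```

move_arm --gripper '[0,0,0,0,0]' --pt "0.6 1.1 0" --pt "1.2 2.2 0" --pt "1.8 3.3 0" --pt "2.4 4.4 0" --pt "2.9 5.2 0" --twist '[0.12,0.24,0.36,0.48,0.525]'

```text
t: 10.87
eef_pos: [0.651, -0.0574, 0.1972]
tool_rot: [-0.0, 0.729, 0.684, 0.0]
contact_force: [-0.3, 0.8, -3.8]
gripper_width: 0.213
```

```bash
python3 - <<'E'
from fit import *
for i in range(6): c=read_camera('wrist')
import pickle; pickle.dump(c,open('w8.pkl','wb'));save(c,'w8')
p,R,o=axes()
# near end of rail in tool frame, top face 0.0542 ahead of TCP
for px in [(400,87)]:
    zt=p[2]-.0542; W=ray(c,(np.array([px])+.5)/1.5625-.5,zt)[0]; print('end in tool',R.T@(W-p), W)
go([.651,-.058,.2],-.065)
t=read_camera('top'); save(t,'t8',(190,130,330,235))
print([(np.round(d['centre'],4).tolist(),round(d['p'],2)) for d in spot_point('rail_mid','top')][:2])
E
```

```text
end in tool [ 0.10013186 -0.00011726  0.05416865] [0.65565689 0.03969284 0.14326577]
t 11.17 pos [ 0.6499 -0.0603  0.1975] shift cm [ 0.23  0.1  -0.25] twist 0.006 q7 0.32
[]
```

View pics/w8.png

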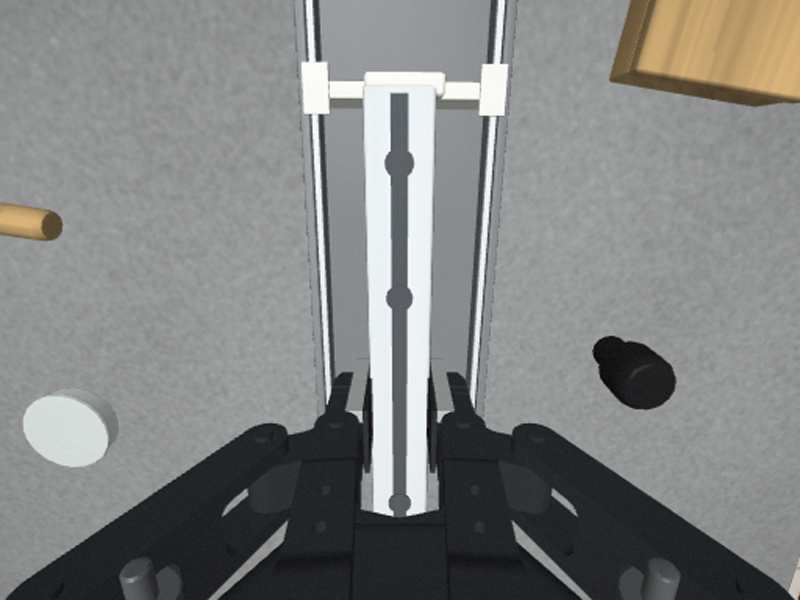

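View pics/t8.png

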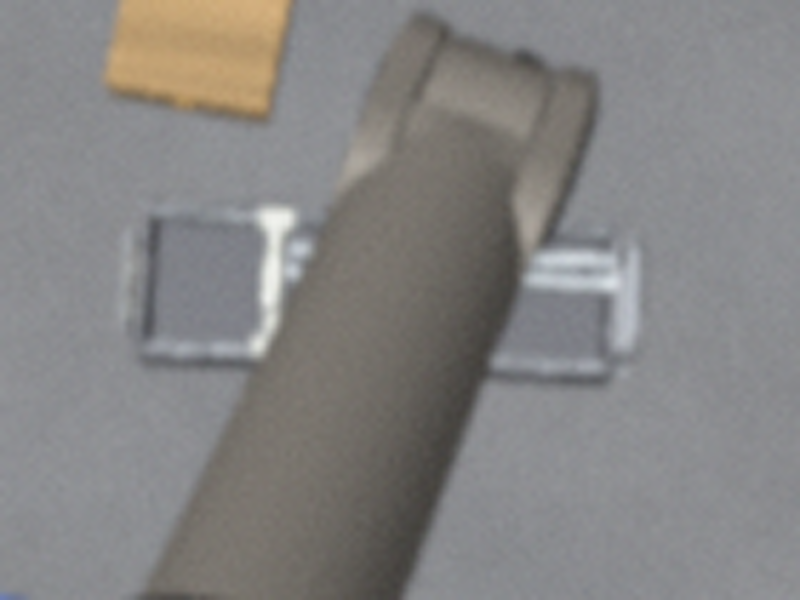

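```bash
python3 - <<'E'
from fit import *
import pickle; c=pickle.load(open('w8.pkl','rb')); p,R,o=axes()
def tl(uv,z): return (ray(c,(np.array(uv)+.5)/1.5625-.5,z)-p)@R
L=tl([[313,60],[320,235],[325.5,380],[495,60],[484,235],[475,380]],.045); print(L*1000)
print('mid lines',(L[:3]+L[3:])/2*1000)
print('clips',tl([[314,64],[314,115],[493,64],[493,115]],.047)*1000)
print('wall',tl([[345,82],[345,99],[460,82],[460,99]],.046)*1000)
print('tab',tl([[405,72],[405,85]],.064)*1000)
E
```

```text
[[126.35674442 -41.33186339 152.58182702]
 [ 43.74382414 -42.74013784 152.58556916]
 [-43.07142815 -44.39914816 152.58950948]
 [126.53465864  44.31643249 152.57806824]
 [ 43.94967384  44.53330063 152.58173796]
 [-42.83458034  44.82938681 152.58559128]]
mid lines [[126.44570153   1.49228455 152.57994763]
 [ 43.84674899   0.89658139 152.58365356]
 [-42.95300425   0.21511932 152.58755038]]
clips [[124.29298679 -40.59845774 150.58188684]
 [102.33811062 -41.94647787 150.58292398]
 [124.46732837  43.10016021 150.5782136 ]
 [102.52508795  44.68013852 150.57912195]]
wall [[116.90752836 -26.5079831  151.5815988 ]
 [109.54869659 -26.78979388 151.58193898]
 [117.02282757  28.16179377 151.57919947]
 [109.66671819  28.51056216 151.57951191]]
tab [[117.97152905   1.79429555 133.5803119 ]
 [112.88651986   1.82694939 133.58053701]]
```

move_arm --gripper '[0,0,0,0,0]' --pt "0.2 0.1 1" --pt "0.2 0.1 3" --pt "0.2 0.1 5" --pt "0.2 0.1 6.5" --pt "0.2 0.1 7" --twist '[0.007,0.007,0.007,0.007,0.007]'

```text
t: 11.68
eef_pos: [0.65, -0.0569, 0.1242]
tool_rot: [-0.002, 0.73, 0.683, -0.002]
contact_force: [-0.5, 0.7, -3.8]
gripper_width: 0.222
```

```bash
python3 - <<'E'
from fit import *
for i in range(3): c=read_camera('wrist')
import pickle; pickle.dump(c,open('w9.pkl','wb'));save(c,'w9')
go([.651,-.058,.0835],-.065)
E
```

```text
t 11.83 pos [ 0.6517 -0.0575  0.1273] shift cm [-0.06 -0.06  4.38] twist -0.001 q7 0.36
```

View pics/w9.png

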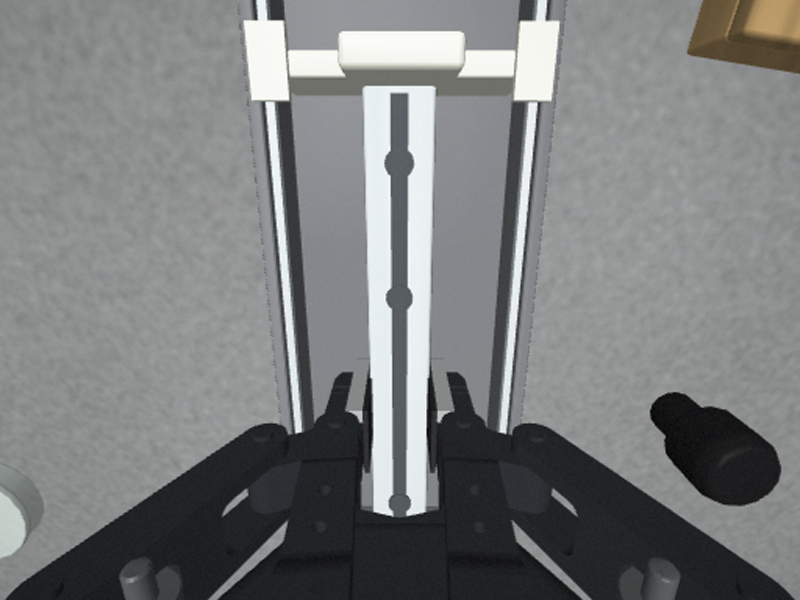

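The rail is centred between the tray walls, and its near end at (400,87) stays clear of the divider wall (row ~65). Lowering.

move_arm --gripper '[0,0,0,0,0]' --pt "0 0 1" --pt "0 0 2" --pt "0 0 3" --pt "0 0 3.7" --pt "0 0 4" --twist '[0,0,0,0,0]'

```text
t: 12.25
eef_pos: [0.6509, -0.0569, 0.0857]
tool_rot: [-0.001, 0.73, 0.683, -0.001]
contact_force: [0.2, -0.1, -2.8]
gripper_width: 0.219
```

move_arm --gripper '[0,0,0,0]' --pt "0 0 0.1" --pt "0 0 0.2" --pt "0 0 0.2" --pt "0 0 0.2" --twist '[0,0,0,0]'

```text
t: 12.58
eef_pos: [0.6519, -0.0573, 0.0858]
tool_rot: [0.0, 0.73, 0.683, 0.0]
contact_force: [-0.3, 0.4, -2.7]
gripper_width: 0.218
```

```bash
python3 - <<'E'
from fit import *
o=get_obs();print(o['eef_pos'],o['contact_force'])
c=read_camera('wrist');save(c,'w10')
go([.651,-.058,.0832],-.065);o=get_obs();print(o['eef_pos'],o['contact_force'])
E
```

```text
[ 0.65192163 -0.05725171  0.08575912] [-0.31788821  0.40495499 -2.6992698 ]
t 12.63 pos [ 0.6519 -0.0572  0.0858] shift cm [-0.08 -0.09  0.26] twist -0.001 q7 0.39
[ 0.65192771 -0.05722398  0.08581069] [ 0.46583718 -0.10297201 -2.68811746]
```

View pics/w10.png

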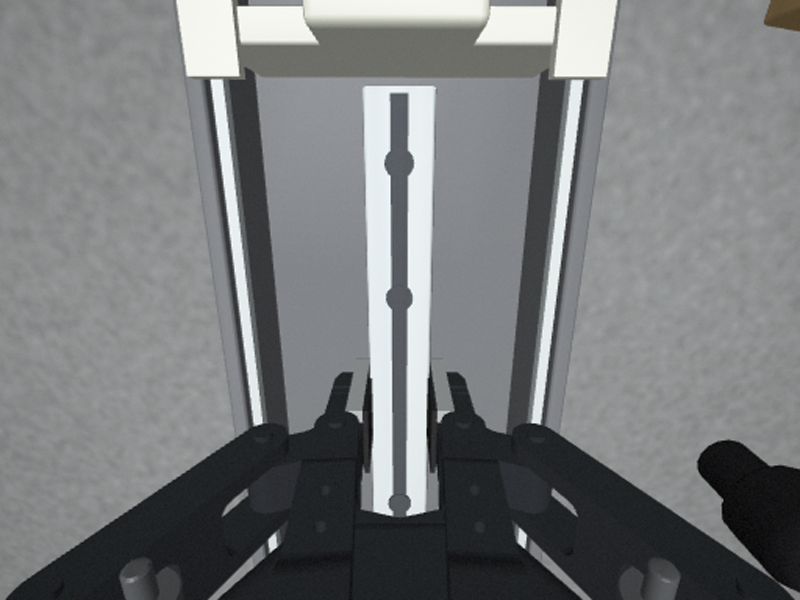

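The rail is inside the tray, clear of the divider (rail end at row 87, wall foot at row ~76). I'll lower the last 2–3 mm gently.

move_arm --gripper '[0,0,0,0]' --pt "0 0 0.1" --pt "0 0 0.18" --pt "0 0 0.22" --pt "0 0 0.22" --twist '[0,0,0,0]'

```text
t: 12.97
eef_pos: [0.6517, -0.0571, 0.0833]
tool_rot: [-0.0, 0.73, 0.683, 0.0]
contact_force: [-1.2, -0.3, -3.0]
gripper_width: 0.22
```

move_arm --gripper '[0,0]' --pt "0 0 0.05" --pt "0 0 0.05" --twist '[0,0]'

```text
t: 13.13
eef_pos: [0.6517, -0.0571, 0.0832]
tool_rot: [-0.0, 0.73, 0.683, 0.0]
contact_force: [-1.9, 0.3, 3.1]
gripper_width: 0.221
```

Contact with the floor: the force changed sign at z=0.0832, as predicted. I'll release with a limited opening and rise.

move_arm --gripper '[0.3,0.4,0.4,0.4,0.4]' --pt "0 0 0" --pt "0 0 0" --pt "0 0 0" --pt "0 0 -1" --pt "0 0 -3" --twist '[0,0,0,0,0]'

```text
t: 13.55
eef_pos: [0.6503, -0.0569, 0.1113]
tool_rot: [-0.001, 0.73, 0.683, -0.002]
contact_force: [0.3, -0.1, -0.3]
gripper_width: 0.4
```

move_arm --gripper '[0.4,0.4,0.4,0.4,0.4]' --pt "0 0 -3.5" --pt "0 0 -7" --pt "0 0 -10.5" --pt "0 0 -14" --pt "0 0 -14" --twist '[0,0,0,0,0]'

```text
t: 13.97
eef_pos: [0.6549, -0.0587, 0.261]
tool_rot: [0.004, 0.73, 0.683, 0.004]
contact_force: [0.7, -0.4, 0.6]
gripper_width: 0.4
```

```bash
python3 - <<'E'
from fit import *
c=read_camera('wrist');save(c,'w11')
go([.4785,.352,.25],1.73)
E
```

```text
t 14.02 pos [ 0.6537 -0.0581  0.2578] shift cm [ 39.75 -20.21   0.63] twist 1.345 q7 0.28
```

View pics/w11.png

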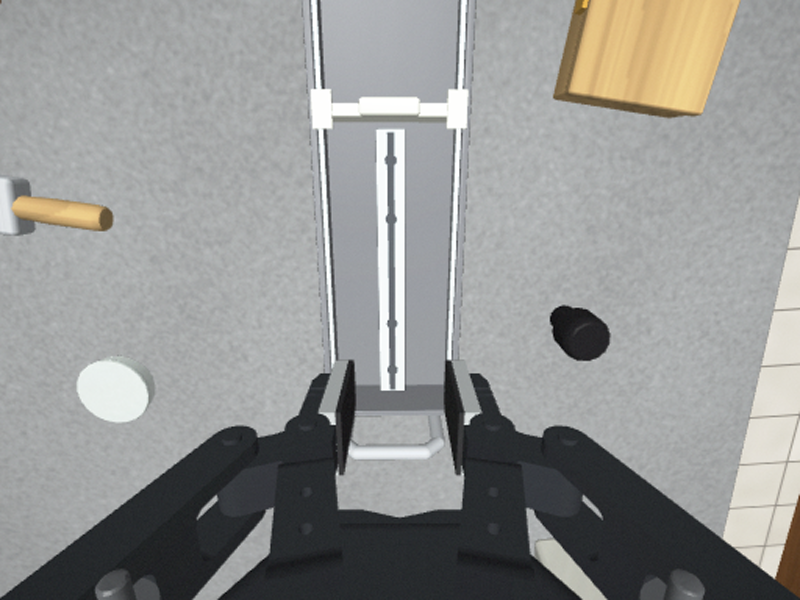

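The rail lies flat and straight in the handle-end compartment, from (391,130) to (392,390). Now the bracket.

move_arm --gripper '[0.5,0.5,0.5,0.5,0.5]' --pt "3.4 -1.8 0" --pt "6.8 -3.6 0" --pt "10.2 -5.4 0" --pt "13.6 -7.2 0" --pt "17 -9 0" --twist '[0.12,0.24,0.36,0.48,0.6]'

```text
t: 14.43
eef_pos: [0.5716, 0.1197, 0.2521]
tool_rot: [-0.0, 0.901, 0.434, -0.001]
contact_force: [1.5, 1.4, -0.6]
gripper_width: 0.498
```

```bash
python3 - <<'E'
from fit import *
go([.4785,.352,.25],1.73)
E
```

```text
t 14.43 pos [0.5716 0.1197 0.2521] shift cm [ 12.37 -21.76   0.22] twist 0.739 q7 -0.54
```

move_arm --gripper '[0.5,0.5,0.5,0.5,0.5]' --pt "1.9 -3.4 0" --pt "3.8 -6.8 0" --pt "5.7 -10.2 0" --pt "7.6 -13.6 0" --pt "9.5 -17 0" --twist '[0.12,0.24,0.36,0.48,0.6]'

```text
t: 14.85
eef_pos: [0.4966, 0.2997, 0.2523]
tool_rot: [0.0, 0.989, 0.149, -0.0]
contact_force: [1.1, 0.1, -0.5]
gripper_width: 0.501
```

```bash
python3 - <<'E'
from fit import *
go([.4785,.352,.25],1.73)
E
```

```text
t 14.85 pos [0.4966 0.2997 0.2523] shift cm [-0.19 -5.53  0.23] twist 0.14 q7 -1.36
```

move_arm --gripper '[0.5,0.5,0.5,0.5,0.5]' --pt "-0.1 -2.5 0" --pt "-0.2 -5 0" --pt "-0.2 -5.5 0.2" --pt "-0.2 -5.5 0.2" --pt "-0.2 -5.5 0.2" --twist '[0.1,0.14,0.14,0.14,0.14]'

```text
t: 15.27
eef_pos: [0.4797, 0.3489, 0.2502]
tool_rot: [0.001, 0.997, 0.082, -0.0]
contact_force: [1.0, 0.3, 0.6]
gripper_width: 0.498
```

```bash
python3 - <<'E'
from fit import *
for i in range(3): c=read_camera('wrist')
import pickle; pickle.dump(c,open('w12.pkl','wb'));save(c,'w12')
for q in ['bracket_mid','bracket']: print([(np.round(d['centre'],4).tolist(),round(d['p'],2)) for d in spot_point(q,'wrist')])
go([.4785,.352,.25],1.73)
E
```

```text
[([0.597, 0.3701, 0.0142], 0.9), ([0.3663, 0.3439, 0.0221], 0.71), ([0.48, 0.3551, 0.0133], 0.66), ([0.4445, 0.2541, 0.0173], 0.59)]
[([0.4433, 0.2557, -0.0025], 0.86), ([0.4839, 0.355, 0.0013], 0.75), ([0.3644, 0.3413, 0.0012], 0.72), ([0.5971, 0.3736, 0.0001], 0.59)]
t 15.52 pos [0.4804 0.3484 0.251 ] shift cm [-0.13 -0.38  0.1 ] twist 0.003 q7 -1.54
```

View pics/w12.png

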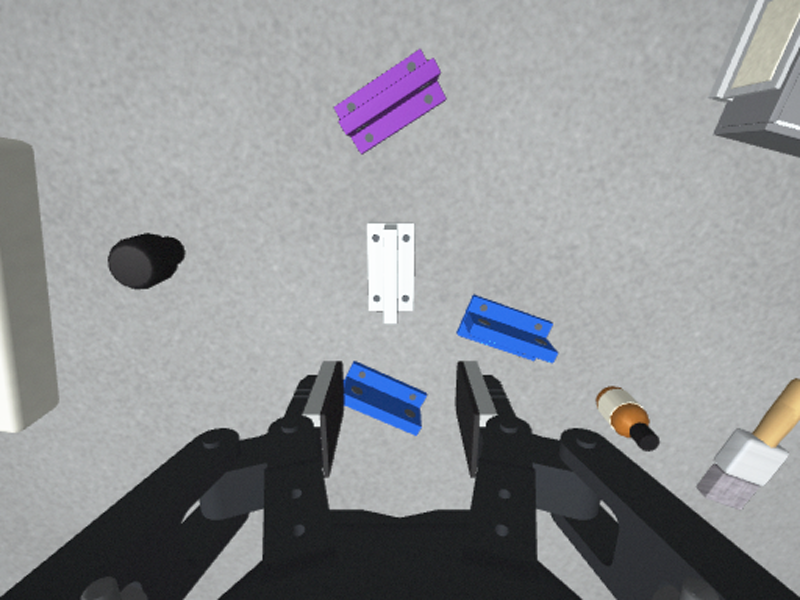

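The picture shows the white bracket with its web top from (390,229) to (390,322). Blue look-alikes sit at (385,397) and (507,327), and the purple one at (390,100). Computing the offset in tool axes:

```bash
python3 - <<'E'
from fit import *
import pickle; c=pickle.load(open('w12.pkl','rb')); p,R,o=axes()
def tl(uv,z): return (ray(c,(np.array(uv)+.5)/1.5625-.5,z)-p)@R
W=tl([[390.5,229],[390.5,322]],.034); print(W*1000,W.mean(0)*1000)
W=tl([[368,223],[414,223],[367,311],[413.5,311]],.006); print(W*1000,W.mean(0)*1000)
B=tl([[458,333],[472,295],[553,322],[548,360],[347,400]],.03); print('blue',B*1000)
E
```

```text
[[ 35.59598579  -6.51811819 216.98322081]
 [-32.60516691  -6.92952315 216.97481955]] [  1.49540944  -6.72382067 216.97902018]
[[ 35.73087647 -23.87148013 244.99020778]
 [ 35.7487462   10.50105587 244.97640911]
 [-34.18424058 -26.26384633 244.98238661]
 [-34.16834739  10.90318321 244.96746567]] [  0.78175867  -7.18277185 244.97911729]
blue [[ -43.02136377   43.65022819  220.9532033 ]
 [ -13.03740838   52.53206319  220.95340331]
 [ -34.12656799  114.02695981  220.92606359]
 [ -65.43750347  113.78592981  220.92222754]
 [-100.63594351  -41.9647439   220.98034184]]
```

move_arm --gripper '[0.4,0.4,0.4,0.4,0.4]' --pt "0.1 -0.7 2" --pt "0.1 -0.7 5.5" --pt "0.1 -0.7 9" --pt "0.1 -0.7 12" --pt "0.1 -0.7 13" --twist '[0.005,0.005,0.005,0.005,0.005]'

```text
t: 15.93
eef_pos: [0.4779, 0.3556, 0.117]
tool_rot: [0.001, 0.997, 0.079, -0.002]
contact_force: [0.0, 1.0, -0.0]
gripper_width: 0.403
```

```bash
python3 - <<'E'
from fit import *
for i in range(3): c=read_camera('wrist')
import pickle; pickle.dump(c,open('w13.pkl','wb'));save(c,'w13')
go([.4785,.352,.083],1.73)
E
```

```text
t 16.08 pos [0.4802 0.3564 0.1212] shift cm [-0.24  0.41  3.82] twist -0.001 q7 -1.44
```

View pics/w13.png

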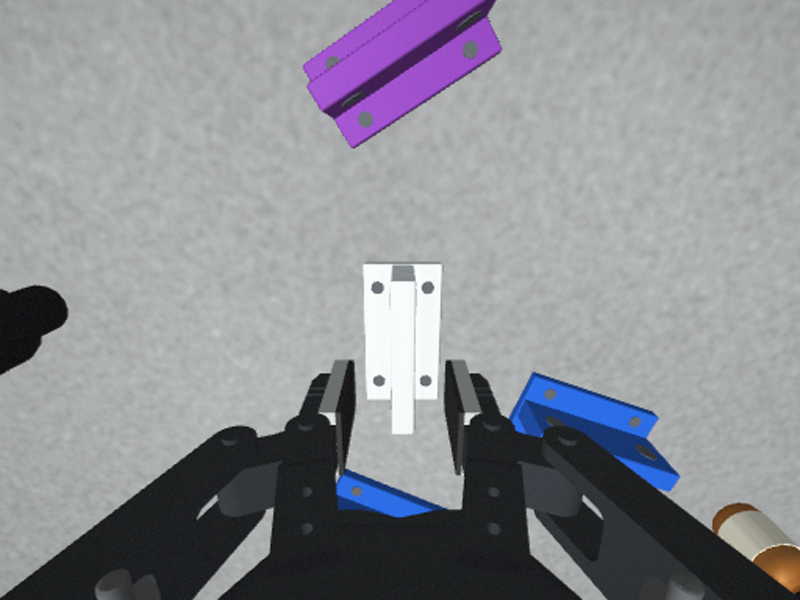

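```bash
python3 - <<'E'
from fit import *
import pickle; c=pickle.load(open('w13.pkl','rb')); p,R,o=axes()
def tl(uv,z): return (ray(c,(np.array(uv)+.5)/1.5625-.5,z)-p)@R
W=tl([[403,281],[402,433]],.034); print(W*1000,W.mean(0)*1000)
W=tl([[363,263],[442,263],[365.5,400],[439,400]],.006); print(W*1000,W.mean(0)*1000)
E
```

```text
[[ 34.69741973   0.62745655  87.24140679]
 [-34.28102805   0.41859055  87.23544383]] [ 0.20819584  0.52302355 87.23842531]
[[ 35.05736835 -17.02983974 115.23327058]
 [ 35.06287911  18.37435784 115.24965236]
 [-35.27356628 -17.65709341 115.226999  ]
 [-35.29295467  19.16336482 115.24403396]] [-1.11568374e-01  7.12697378e-01  1.15238489e+02]
```

move_arm --gripper '[0.4,0.4,0.4,0.4,0.4]' --pt "0 0.05 1" --pt "0 0.05 2" --pt "0 0.05 3" --pt "0 0.05 3.5" --pt "0 0.05 3.5" --twist '[0,0,0,0,0]'

```text
t: 16.5
eef_pos: [0.4789, 0.3564, 0.0845]
tool_rot: [0.0, 0.997, 0.08, -0.001]
contact_force: [0.2, 0.2, -0.2]
gripper_width: 0.401
```

move_arm --gripper '[0.4,0.4]' --pt "0 0 0.1" --pt "0 0 0.1" --twist '[0,0]'

```text
t: 16.67
eef_pos: [0.4798, 0.3566, 0.0848]
tool_rot: [-0.0, 0.997, 0.08, 0.0]
contact_force: [0.2, -0.2, 0.6]
gripper_width: 0.398
```

move_arm --gripper '[0,0,0,0,0]' --squeeze 40 --pt "0 0 0" --pt "0 0 0" --pt "0 0 0" --pt "0 0 0" --pt "0 0 0" --twist '[0,0,0,0,0]'

```text
t: 17.08
eef_pos: [0.4799, 0.3567, 0.0852]
tool_rot: [-0.0, 0.997, 0.08, 0.0]
contact_force: [-0.6, -0.4, 4.0]
gripper_width: 0.107
```

move_arm --gripper '[0,0,0,0,0]' --pt "0 0 0" --pt "0 0 -0.5" --pt "0 0 -1.5" --pt "0 0 -3" --pt "0 0 -4" --twist '[0,0,0,0,0]'

```text
t: 17.5
eef_pos: [0.48, 0.3566, 0.1266]
tool_rot: [-0.0, 0.997, 0.08, 0.0]
contact_force: [0.6, -0.2, -0.3]
gripper_width: 0.106
```

```bash
python3 - <<'E'
from fit import *
c=read_camera('wrist');save(c,'w14'); o=get_obs(); print(o['gripper_width'],o['contact_force'])
go([.662,.095,.2],-.065)
E
```

```text
0.10830605879751042 [ 1.05683561 -0.37378736  0.59653263]
t 17.55 pos [0.481  0.357  0.1282] shift cm [13.74 28.73 -7.18] twist -1.346 q7 -1.44
```

View pics/w14.png

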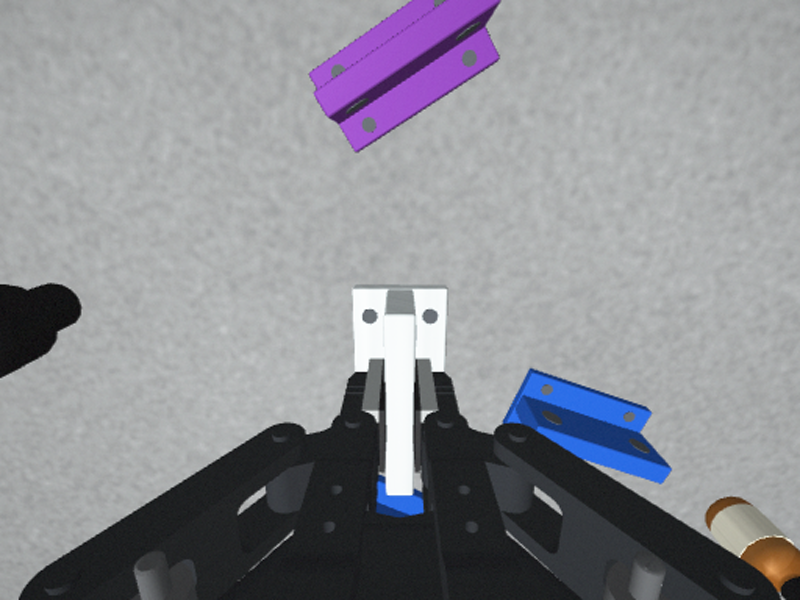

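The bracket is held level: web at (400,405), base end at row 286. Lift and carry it to the card-end compartment.

move_arm --gripper '[0,0,0,0,0]' --pt "0 0 -3" --pt "0.3 1 -6" --pt "1.5 3.5 -8" --pt "3 6.5 -8" --pt "4.5 9.5 -8" --twist '[0,-0.06,-0.18,-0.3,-0.42]'

```text
t: 17.97
eef_pos: [0.5402, 0.27, 0.2068]
tool_rot: [-0.001, 0.957, 0.29, 0.002]
contact_force: [0.1, -0.0, -1.4]
gripper_width: 0.107
```

```bash
python3 - <<'E'
from fit import *
go([.661,.095,.2],-.065)
E
```

```text
t 17.97 pos [0.5402 0.27   0.2068] shift cm [ 0.34 21.27  0.68] twist -0.918 q7 -1.0
```

move_arm --gripper '[0,0,0,0,0]' --pt "0.1 2.8 0" --pt "0.1 5.6 0" --pt "0.2 8.4 0.2" --pt "0.2 11.2 0.4" --pt "0.2 14 0.5" --twist '[-0.12,-0.24,-0.36,-0.48,-0.6]'

```text
t: 18.38
eef_pos: [0.6181, 0.1526, 0.2001]
tool_rot: [0.0, 0.829, 0.559, 0.0]
contact_force: [1.2, 0.2, -0.7]
gripper_width: 0.109
```

```bash
python3 - <<'E'
from fit import *
go([.661,.095,.2],-.065)
E
```

```text
t 18.38 pos [0.6181 0.1526 0.2001] shift cm [-3.73  6.14  0.01] twist -0.32 q7 -0.3
```

move_arm --gripper '[0,0,0,0,0]' --pt "-1 1.7 0" --pt "-2 3.4 0" --pt "-3 5 0" --pt "-3.7 6.1 0" --pt "-3.7 6.1 0" --twist '[-0.12,-0.24,-0.32,-0.32,-0.32]'

```text
t: 18.8
eef_pos: [0.6611, 0.0926, 0.2006]
tool_rot: [0.001, 0.734, 0.679, 0.0]
contact_force: [-0.2, -1.7, -0.4]
gripper_width: 0.107
```

```bash
python3 - <<'E'
from fit import *
for i in range(4): c=read_camera('wrist')
import pickle; pickle.dump(c,open('w15.pkl','wb'));save(c,'w15')
s=read_camera('scene'); save(s,'s15',(170,150,310,260))
go([.661,.095,.09],-.065)
E
```

```text
t 19.05 pos [0.6591 0.0985 0.1994] shift cm [-0.34  0.22 10.94] twist -0.005 q7 0.06
```

View pics/w15.png

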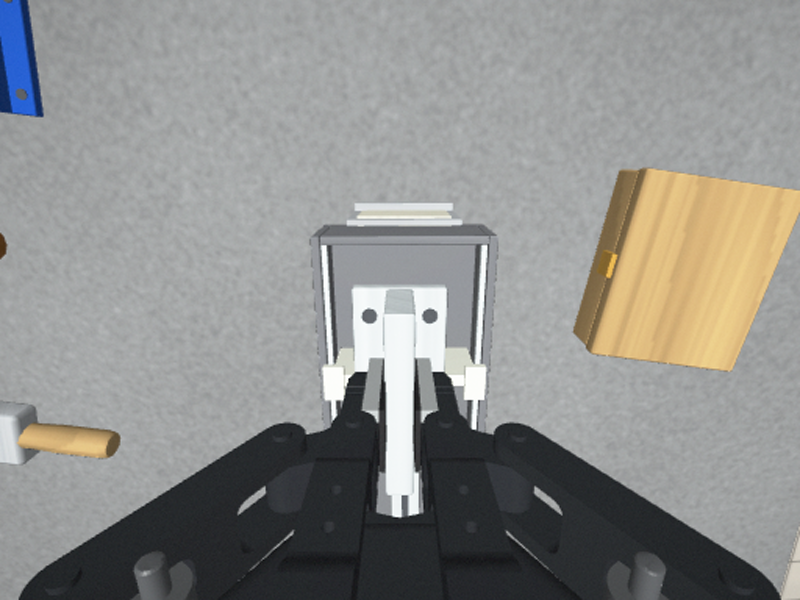

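View pics/s15.png

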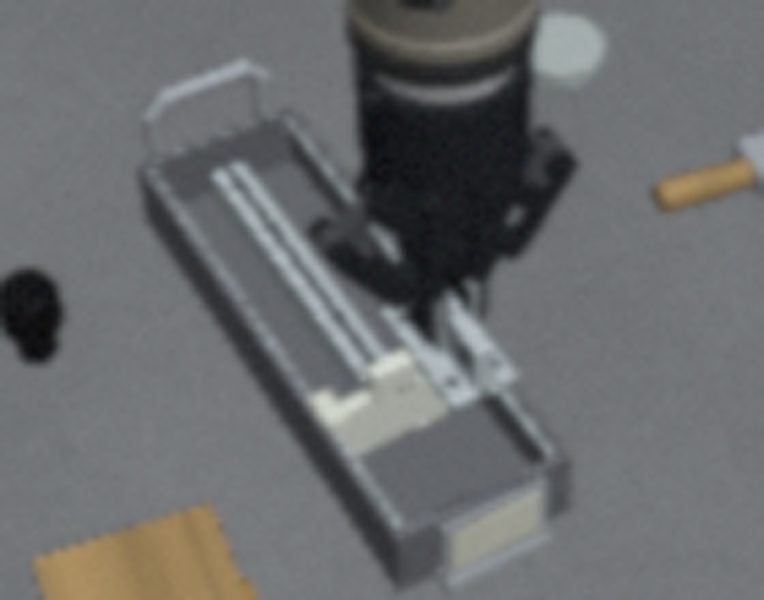

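```bash
python3 - <<'E'
from fit import *
import pickle; c=pickle.load(open('w15.pkl','rb'));save(c,'w15c',(190,125,330,285))
E
```

```text
(no output)
```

View pics/w15c.png

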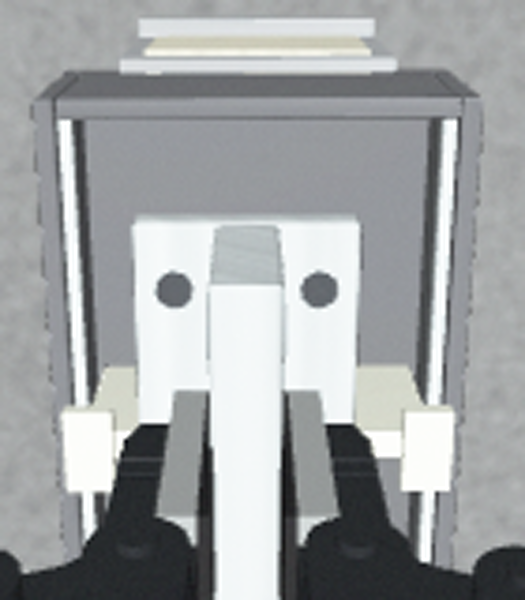

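```bash
python3 - <<'E'
from fit import *
import pickle; c=pickle.load(open('w15.pkl','rb')); p,R,o=axes()
def tl(uv,z): return (ray(c,(np.array(uv)+.5)/3.75-.5+[190,125],z)-p)@R
np.set_printoptions(precision=2,suppress=True)
print('rim outer/inner',tl([[35,98],[482,98],[60,117],[455,117]],.045)*1000)
L=tl([[66,125],[82,400],[451,125],[435,400]],.045)*1000;print('mid',(L[:2]+L[2:])/2)
print('clip',tl([[88,409],[88,492],[427,409],[427,492]],.047)*1000)
print('walltop/foot',tl([[380,431]],.046)*1000,tl([[120,367],[380,366]],.005)*1000)
zb=p[2]-.085
print('bracket base top end',tl([[132,217],[360,217]],zb+.006)*1000,'web end',tl([[245,284]],zb+.034)*1000)
E
```

```text
rim outer/inner [[ 42.17 -47.37 154.48]
 [ 42.03  52.78 154.39]
 [ 37.86 -42.02 154.48]
 [ 37.74  47.   154.39]]
mid [[ 35.98   2.72 154.43]
 [-32.82   2.87 154.39]]
clip [[-34.22 -39.06 152.43]
 [-57.55 -40.24 152.42]
 [-34.3   44.26 152.35]
 [-57.62  45.53 152.33]]
walltop/foot [[-40.88  33.1  153.35]] [[-42.46 -36.57 194.42]
 [-42.22  38.33 194.35]]
bracket base top end [[ 36.58 -17.63  79.04]
 [ 36.53  17.56  79.01]] web end [[35.87 -0.14 51.02]]
```

move_arm --gripper '[0,0,0,0,0]' --pt "-0.3 0.28 0.5" --pt "-0.3 0.28 2" --pt "-0.3 0.28 3.5" --pt "-0.3 0.28 5" --pt "-0.3 0.28 5.5" --twist '[0,0,0,0,0]'

```text
t: 19.47
eef_pos: [0.6604, 0.0935, 0.1406]
tool_rot: [-0.001, 0.732, 0.682, -0.002]
contact_force: [-1.2, 0.4, -0.9]
gripper_width: 0.109
```

move_arm --gripper '[0,0,0]' --pt "0 0 0" --pt "0 0 0" --pt "0 0 0" --twist '[0,0,0]'

```text
t: 19.72
eef_pos: [0.6628, 0.0931, 0.1451]
tool_rot: [0.0, 0.732, 0.681, 0.0]
contact_force: [-0.5, 1.1, 0.1]
gripper_width: 0.104
```

```bash
python3 - <<'E'
from fit import *
c=read_camera('wrist')
import pickle; pickle.dump(c,open('w16.pkl','wb'));save(c,'w16c',(170,105,350,285))
go([.661,.095,.09],-.065)
E
```

```text
t 19.77 pos [0.6629 0.0932 0.1454] shift cm [ 0.17 -0.21  5.54] twist -0.006 q7 0.09
```

View pics/w16c.png

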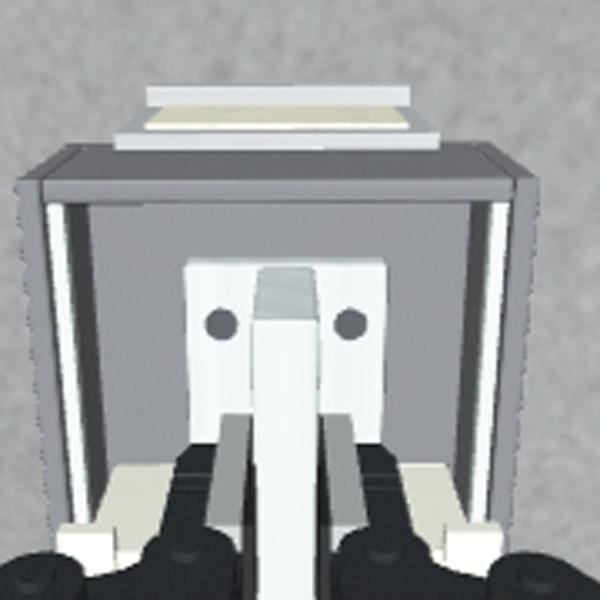

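```bash
python3 - <<'E'
from fit import *
import pickle; c=pickle.load(open('w16.pkl','rb')); p,R,o=axes()
k=600/180
def tl(uv,z): return (ray(c,(np.array(uv)+.5)/k-.5+[170,105],z)-p)@R
np.set_printoptions(precision=2,suppress=True)
print('rim outer/inner',tl([[18,179],[538,179],[50,201],[505,201]],.045)*1000)
L=tl([[57,210],[84,510],[499,210],[478,510]],.045)*1000;print('mid',(L[:2]+L[2:])/2)
print('floor edges',(tl([[95,300],[470,300]],.005))*1000)
print('clip front',tl([[100,524],[460,524]],.047)*1000)
print('wall foot',tl([[120,464],[440,463]],.005)*1000)
zb=p[2]-.085
print('bracket base top end',tl([[184,260],[387,260]],zb+.006)*1000,'web end',tl([[285,319]],zb+.034)*1000)
E
```

```text
rim outer/inner [[ 47.08 -51.92 100.34]
 [ 47.12  48.19 100.46]
 [ 42.76 -46.11 100.34]
 [ 42.79  42.17 100.45]]
mid [[ 40.99  -1.88 100.4 ]
 [-25.96  -1.38 100.38]]
floor edges [[  8.64 -47.8  140.33]
 [  8.67  45.4  140.45]]
clip front [[-28.18 -40.58  98.33]
 [-28.17  37.41  98.43]]
wall foot [[-37.24 -44.22 140.32]
 [-36.93  40.42 140.43]]
bracket base top end [[ 37.16 -17.98  78.99]
 [ 37.18  17.18  79.03]] web end [[36.62 -0.44 51.01]]
```

move_arm --gripper '[0,0,0,0,0]' --pt "0.17 -0.15 0.3" --pt "0.17 -0.15 0.6" --pt "0.17 -0.15 1.2" --pt "0.17 -0.15 1.8" --pt "0.17 -0.15 2.4" --twist '[-0.005,-0.005,-0.005,-0.005,-0.005]'

```text
t: 20.18
eef_pos: [0.6608, 0.0952, 0.1199]
tool_rot: [-0.0, 0.73, 0.683, -0.0]
contact_force: [0.2, -0.3, -1.4]
gripper_width: 0.107
```

move_arm --gripper '[0,0,0,0,0]' --pt "0 0 0.5" --pt "0 0 1" --pt "0 0 1.5" --pt "0 0 1.5" --pt "0 0 1.5" --twist '[0,0,0,0,0]'

```text
t: 20.6
eef_pos: [0.6609, 0.095, 0.1053]
tool_rot: [-0.0, 0.73, 0.683, -0.0]
contact_force: [-0.1, 0.1, -0.1]
gripper_width: 0.105
```

```bash
python3 - <<'E'
from fit import *
c=read_camera('wrist')
import pickle; pickle.dump(c,open('w17.pkl','wb'));save(c,'w17')
s=read_camera('scene'); save(s,'s17',(190,170,290,250))
go([.661,.095,.09],-.065)
E
```

```text
t 20.7 pos [0.6612 0.095  0.1059] shift cm [-0.   -0.03  1.59] twist -0.001 q7 0.12
```

View pics/w17.png

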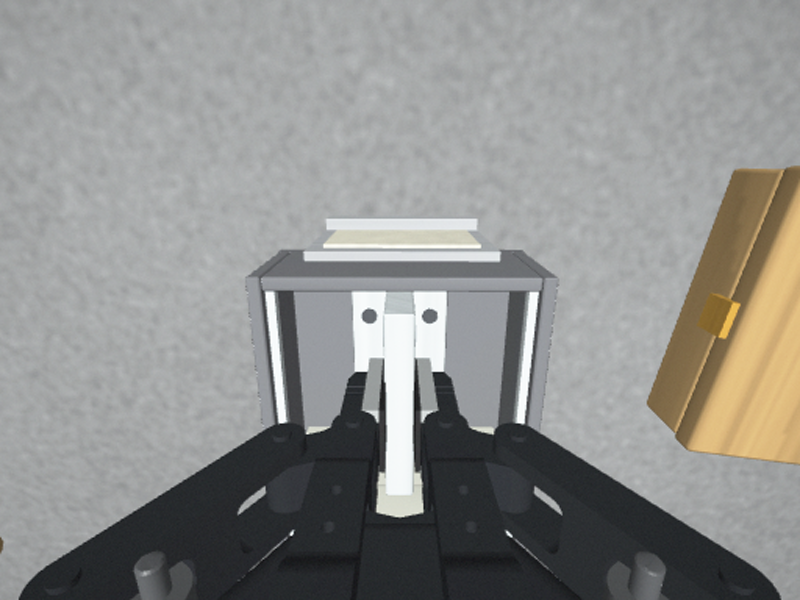

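View pics/s17.png

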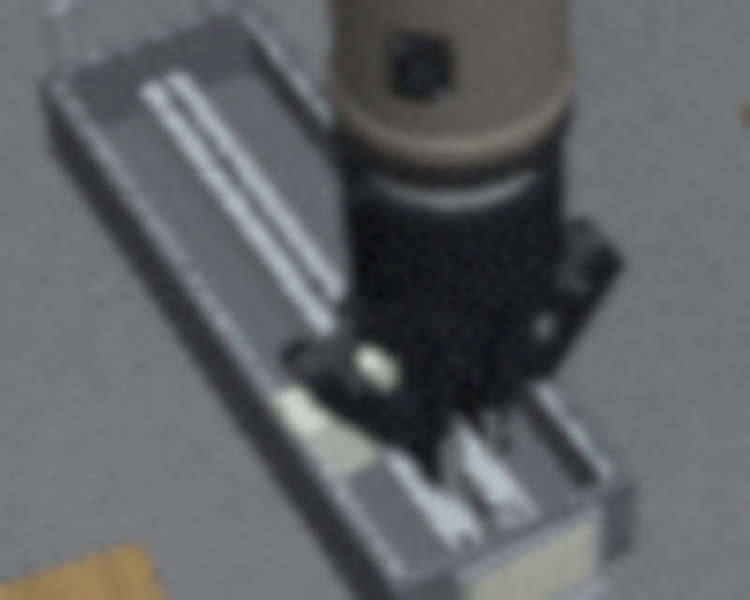

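```bash
python3 - <<'E'
from fit import *
import pickle; c=pickle.load(open('w17.pkl','rb')); p,R,o=axes()
def tl(uv,z): return (ray(c,(np.array(uv)+.5)/1.5625-.5,z)-p)@R
np.set_printoptions(precision=2,suppress=True)
print(tl([[248,278],[557,278],[265,291],[540,291]],.045)*1000, tl([[400,314],[400,495]],p[2]-.051)*1000)
print('foot',tl([[315,428],[485,428]],.005)*1000)
E
```

```text
[[ 45.19 -49.33  60.91]
 [ 45.27  50.07  60.95]
 [ 40.82 -44.29  60.91]
 [ 40.89  45.07  60.95]] [[ 36.57  -0.41  51.  ]
 [-32.27  -0.34  51.  ]]
foot [[-39.82 -40.78 100.91]
 [-39.72  40.12 100.95]]
```

Gaps at the bracket ends are about 4 mm (card side) and 6 mm (divider side), and it is laterally centred. Lowering the last 16 mm.

move_arm --gripper '[0,0,0,0,0]' --pt "-0.05 0 0.4" --pt "-0.05 0 0.8" --pt "-0.05 0 1.2" --pt "-0.05 0 1.4" --pt "-0.05 0 1.4" --twist '[0,0,0,0,0]'

```text
t: 21.12
eef_pos: [0.6605, 0.0946, 0.0909]
tool_rot: [-0.0, 0.73, 0.683, -0.0]
contact_force: [-0.5, -0.2, -1.1]
gripper_width: 0.109
```

move_arm --gripper '[0,0,0]' --pt "0 0 0.1" --pt "0 0 0.1" --pt "0 0 0.1" --twist '[0,0,0]'

```text
t: 21.37
eef_pos: [0.6611, 0.0946, 0.0908]
tool_rot: [0.0, 0.73, 0.683, 0.0]
contact_force: [-0.5, 0.9, -0.6]
gripper_width: 0.105
```

move_arm --gripper '[0,0,0]' --pt "0 0 0.08" --pt "0 0 0.08" --pt "0 0 0.08" --twist '[0,0,0]'

```text
t: 21.62
eef_pos: [0.6612, 0.0946, 0.0902]
tool_rot: [0.0, 0.73, 0.683, 0.0]
contact_force: [0.4, 0.9, 1.8]
gripper_width: 0.107
```

move_arm --gripper '[0,0,0]' --pt "0 0 0.05" --pt "0 0 0.05" --pt "0 0 0.05" --twist '[0,0,0]'

```text
t: 21.87
eef_pos: [0.6612, 0.0946, 0.0902]
tool_rot: [0.0, 0.73, 0.683, 0.0]
contact_force: [-1.9, -1.5, 5.9]
gripper_width: 0.11
```

It is seated on the floor (z=0.0902, about 6 N). Release and rise.

move_arm --gripper '[0.2,0.35,0.35,0.35,0.35]' --pt "0 0 -0.05" --pt "0 0 -0.05" --pt "0 0 -0.05" --pt "0 0 -1" --pt "0 0 -3" --twist '[0,0,0,0,0]'

```text
t: 22.28
eef_pos: [0.6593, 0.0946, 0.1177]
tool_rot: [-0.001, 0.73, 0.683, -0.002]
contact_force: [-0.5, -0.2, 0.8]
gripper_width: 0.35
```

move_arm --gripper '[0.35,0.35,0.35,0.35,0.35]' --pt "0 0 -3.5" --pt "0 0 -7" --pt "0 0 -10.5" --pt "0 0 -14" --pt "0 0 -17" --twist '[0,0,0,0,0]'

```text
t: 22.7
eef_pos: [0.6611, 0.0942, 0.2927]
tool_rot: [0.001, 0.73, 0.683, 0.001]
contact_force: [0.2, 0.3, -0.5]
gripper_width: 0.348
```

move_arm --gripper '[0.35,0.35,0.35,0.35,0.35]' --pt "-2 -3 0" --pt "-4 -6 0" --pt "-6 -9 0" --pt "-8 -12 0" --pt "-10 -13 0" --twist '[0,0,0,0,0]'

```text
t: 23.12
eef_pos: [0.5205, 0.0023, 0.2893]
tool_rot: [-0.002, 0.73, 0.683, -0.0]
contact_force: [0.5, -0.1, -0.0]
gripper_width: 0.348
```

```bash
python3 - <<'E'
from fit import *
for i in range(3): c=read_camera('wrist')
save(c,'w20'); s=read_camera('scene'); save(s,'s20',(180,150,300,240)); save(s,'s20f')
go([.661,.095,.09],-.065)
E
```

```text
t 23.32 pos [0.5248 0.0032 0.2902] shift cm [10.05 12.95 20.04] twist -0.002 q7 0.06
```

View pics/w20.png

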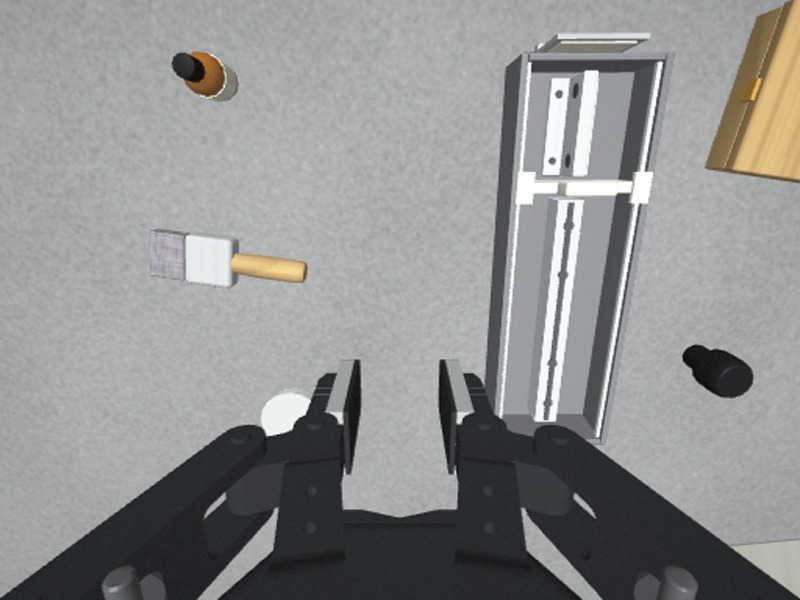

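View pics/s20.png

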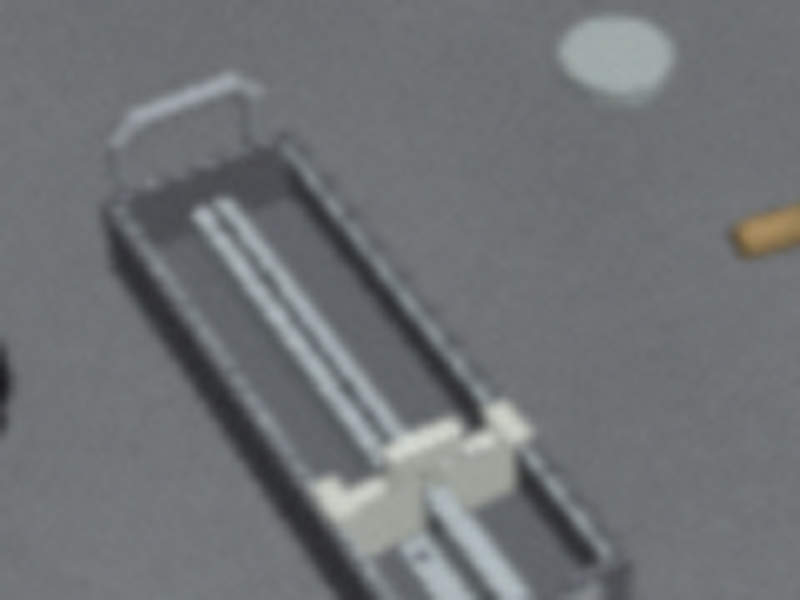

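View pics/s20f.png

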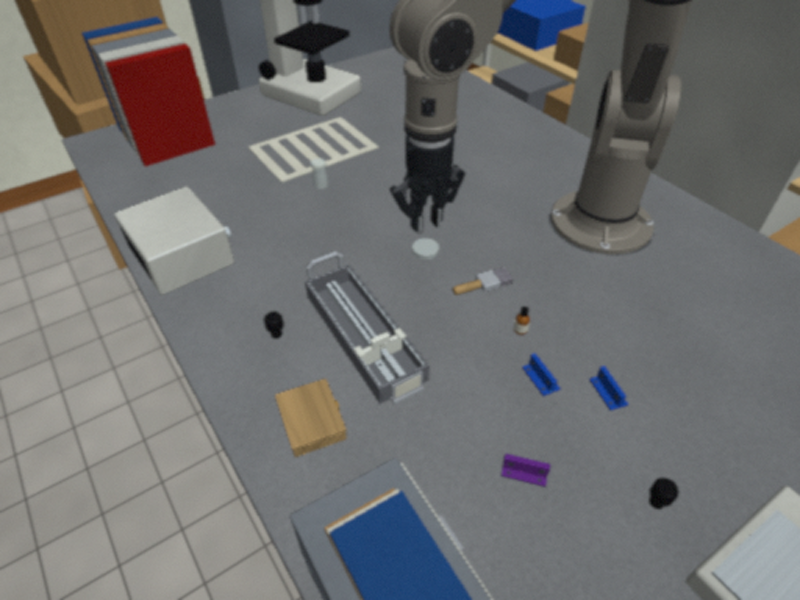

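The final pictures show the rail straight and flat in the handle-end compartment, wrist picture (565,200) to (545,420). The bracket stands web-up, flat, in the card-end compartment at (573,120). The divider between them is at (590,188), and the other things are where they were. Handing in.

```bash
python3 - <<'E'
from station import *
print(hand_in())
E
```

```text
the job is handed in; nothing more can be done
None
```

I slid the divider to about +67 mm, set the rail in the compartment at the handle end and the bracket in the one at the card end. The job is handed in, and the clock stood at about 23 s of the 72 s allowed.

- **Divider:** two checks disagreed by about 2 mm. The gripper pose put it at about +66.5 mm and the wrist camera at +68.5 mm. Either way both parts fit. The bracket compartment measured about 79 to 80 mm long for the 70 mm bracket.
- **Rail:** it is flat on the tray floor, straight along the tray and the same way up. The gripper height when it touched down matched the 5 mm floor.
- **Bracket:** it is flat on the floor with its web up. Just before I lowered it, the gaps at its ends were about 4 and 6 mm.
- **Forces and surroundings:** contact forces in the readings stayed below 8 N. In the last pictures the other things, including the blue and purple look-alikes, stood where they were, and the gripper was clear of the tray.

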